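# Height check of a filled bottle under the gauge bar

### The job

A stray red cap is standing in the lane of the height gauge: first clear it out of the lane into the white tray and leave it there. Then take the green bottle with the silver cap from the leaning rack, stand it upright in the lane in front of the yellow bar and let go of it, and push it along the lane under the bar until the whole bottle is past the bar, still upright between the rails. Do not knock the bar, and leave the other bottles, the jar and the green carton where they are.

Things in the scene. Friction and masses are not known exactly. Their poses are not given: they have to be found in the camera images.
- bottle_c (a point): centre (half-way up) of the bottle to be checked: square green glass body 46 x 46 x 42 high, with a round silver cap 28 in diameter and 28 high on top of it, 70 high in all; about 0.2 kg. Its z axis points from base to cap; x and y are square to the body's sides. It starts in one of the rack's three cells, leaning 30 degrees from upright
- rack: fixed wooden rack with a row of three cells 75 apart along its y axis (one on its origin's line). Origin: on the table under the middle cell; its front is -x. The cells' axes lean 30 degrees from vertical, tops towards -x. Each cell is 50 x 50 inside and 25 deep along its lean, its floor's centre 40 above the table; its bottle stands out 45 along the lean, the whole cap free. The rack is 236 along y
- amber_c (a point): centre of a bystander bottle of the same shape and size, amber glass with a black cap, in another cell of the rack; to be left alone
- blue_c (a point): centre of a bystander bottle of the same shape and size, blue with a white cap, in another cell of the rack; to be left alone
- gauge: fixed height gauge: steel base plate 10 thick, with a straight lane 54 wide between two blue guide rails 8 wide and 10 high above the plate. Origin: on the table right below the bar's middle. x runs along the lane in the direction of pushing, y across it, z up. The plate reaches from x = -125 to x = +100 and is 100 wide; the lane is open at both ends and the rails run from x = -120 to x = +95. The bar stands at x = 0 on two blue posts 10 x 12 at y = -43 and +43
- bar: the gauge's fixed yellow bridge bar across the lane, 10 x 98 x 10 high; origin: middle of its underside, 76 above the lane's floor (6 more than the bottle's height); the bar's top is 96 above the table. Axes as the gauge's
- cap_c (a point): centre (half-way up) of the stray red bottle cap, a cylinder 28 in diameter and 28 high standing in the lane in front of the bar; about 0.03 kg
- tray: fixed open white tray for spare caps, 90 along its x, 110 along its y, 28 high, walls and floor 4 thick; origin: centre of its underside
- carton: bystander, loose green folding carton with a gold band, 50 x 50 x 105 high, standing; origin: centre of its underside
- jar: bystander, loose amber jar with a black lid, 50 in diameter, 60 high, standing; origin: centre of its underside
Mind the look-alikes: they are no part of the job. There is more than one size of the part that bears bottle_c; the job needs the smaller. There is more than one size of the part that bears cap_c; the job needs the smaller.

How it is judged:
On the way, in this order (a step that is already met when the one before it is completed fails the run):
1. the stray cap lies in the tray, let go (x of cap_c in the frame of tray between -0.041 and 0.041 m and y of cap_c in the frame of tray between -0.051 and 0.051 m and z of cap_c in the frame of tray below 0.03 m and contact force between cap and the fingers below 0.2 N), for 0.2 s.
2. the bottle stands upright in the lane in front of the bar, let go (z of bottle_c in the frame of gauge between 0.038 and 0.052 m and y of bottle_c in the frame of gauge between -0.008 and 0.008 m and angle between bottle_c's own z axis and vertical below 0.12 rad and x of bottle_c in the frame of gauge between -0.115 and -0.02 m and contact force between bottle and the fingers below 0.2 N and linear speed of bottle below 0.02 m/s), for 0.2 s.
3. the bottle slides upright under the bar (z of bottle_c in the frame of gauge between 0.038 and 0.052 m and y of bottle_c in the frame of gauge between -0.008 and 0.008 m and angle between bottle_c's own z axis and vertical below 0.12 rad and x of bottle_c in the frame of gauge between -0.015 and 0.015 m).
At the end, for the whole second after the job is handed in: The bottle stands upright (within 7 degrees) on the lane's floor between the rails, released and at rest, wholly past the bar (its centre 28.5 to 95 mm beyond the bar's middle), and the red cap lies in the tray (z of bottle_c in the frame of gauge between 0.038 and 0.052 m and y of bottle_c in the frame of gauge between -0.008 and 0.008 m and angle between bottle_c's own z axis and vertical below 0.12 rad and x of bottle_c in the frame of gauge between 0.0285 and 0.095 m and x of cap_c in the frame of tray between -0.041 and 0.041 m and y of cap_c in the frame of tray between -0.051 and 0.051 m and z of cap_c in the frame of tray below 0.03 m and linear speed of bottle below 0.01 m/s and linear speed of cap below 0.02 m/s); the robot touches nothing.
It fails at once if the bar is knocked (more than 5 N) (contact force between anything else and bar above 5 N).
It fails at once if a bystander bottle is moved more than 15 mm (distance of any of amber_c, blue_c from where it was at the start of the episode above 0.015 m).
It fails at once if the carton or the jar is moved more than 15 mm (distance of any of carton, jar from where it was at the start of the episode above 0.015 m).
It also fails if it takes over 61 s, if anything falls off the work surface, if the arm or the gripper's body presses on something with over 40 N, if the wrist force passes 120 N, or if a joint passes its speed limit or range.

### The arm

A 7-joint arm with a two-finger parallel gripper is mounted at the origin on the work surface. World frame = base frame: x ahead of the robot, y to its left, z up, the work surface at z = 0. Lengths are in m, angles in rad, forces in N, time in s.
With the tool pointing down it reaches from about 0.425 to 0.925 m from the base axis. Payload 6.8 kg.
Tool frame: the origin (TCP) lies midway between the tips of the shut fingers; the grasp point (between the pads) lies 19 mm behind it; z points along the fingers, y is the direction in which the jaws open and shut (so a half turn about z gives the same grasp; the last joint's range is limited). The gripper opens to 85 mm and grips with 20 to 120 N. Pads are 22 mm wide; open, the fingers measure 114 mm over their backs; the gripper's body (76 mm by 85 mm) begins 54 mm behind the grasp point. The pads swing forward as they close: fully open they stand 13 mm farther back than shut.
Start: joints at [1.081, 0.477, 0.022, 1.555, -0.011, 1.109, -0.083], TCP at [0.252, -0.626, 0.197] pointing down, gripper open.
Joint ranges: [-2.96, 2.96], [-0.34, 2.1], [-1.41, 1.46], [0.24, 2.44], [-1.37, 4.51], [0.17, 1.92], [-2.96, 2.96]. Speed limits (rad/s): [2.39, 2.39, 3.14, 3.14, 3.14, 3.14, 3.14].

### API

Orientations are given as a unit quaternion [w, x, y, z].
In Python, from station import bot gives the robot as it stands.
- The arm moves only by the shell command python3 -m jog 'ROWS' [FORCE]. ROWS is JSON, a list of rows, each a list of 3 entries, a list of its own where there are three numbers: the shift along the tool's x, y, z in mm, then the turn, a rotation vector about the tool's x, y, z in degrees, then the closure, from -1 (fully open) to 1 (shut). A call has 1 to 12 rows; each row shifts and turns the commanded pose from where the row before left it, along the tool's axes as they then stand; what a row does not reach is not made up. A row lasts 1/8 s, in which the tool goes at most 62.5 mm and 10.7 degrees, less where a joint would pass 70% of its speed; a pose out of reach is approached as far as the arm can. A call is refused whole if a number of a shift passes 62.5 or a number of a turn 10.7, either way. A call with a gripper value outside its range is refused whole. The fingers move at their own pace and stop on an object; FORCE is the grip in N (left out, the last holds). Time passes only in rows, so rows that do not move let the fingers close. It gives the time, the measured TCP pose, the force and the opening at its end, in the units of the state.
- bot.get_obs(): the state, without advancing time (a new reading comes with each control period).
- bot.read_camera(name): name is "scene" or "top" or "wrist"; returns (picture, depth): 480x640x3 uint8, red, green, blue; 480x640 float32, m along the optical axis (not along the pixel's ray), 0 where there is no reading.
- bot.camera_info(name): a dict with "fx", "fy", "cx", "cy" (pixels), "k1" (the pictures are not rectified: a ray, as slopes to the right and down, at radius r is drawn at 1 + k1 r^2 times it, then the intrinsics apply), "world_from_camera" (4x4, takes a point from camera to world coordinates); the wrist camera has in their place "mount" (4x4, takes a point from camera to tool coordinates, whose origin is the TCP and whose axes are the flange's). Camera axes: x right, y up, looking along -z (the intrinsics and any distortion apply to the point x, -y, -z); pixel columns grow to the right and rows downward; lengths in m; the calibration is good to about 2 mm. A picture is of the moment at which its call begins: read the wrist's pose just before it. camera_info takes no time and is no camera call.
- bot.hand_in(): hands the job in, once; it reports no verdict.
Trained networks look in the newest picture that a camera, given by its name, has taken for a name from the list of things; names that differ only in an ending like _2 or _b are one class to them, and where a whole thing is asked for, a point or a joint stands for the part that bears it (a point fixed in the world has none). Each returns a list of dicts, best first, with "score" (0 to 1); they miss things now and then, are a little off and sometimes report something else, mostly with a low value. They report only what shows in the picture. A call takes as long as a camera call. They do not tell look-alikes from the thing itself.
- bot.find_in(camera, thing): "xy" ([column, row] as shares, 0 to 1, of the picture: columns of its width, rows of its height, amid what is visible of it).
- bot.cut_out(camera, thing): "pixels" (480x640 bool, what is visible of it) and "xy" ([column, row] as shares, 0 to 1, of the picture: columns of its width, rows of its height, amid what is visible of it).
- bot.landmark_of(camera, thing): "xy" ([column, row] as shares, 0 to 1, of the picture: columns of its width, rows of its height: a listed point, or the origin of a listed thing).
The state is a dict: "t": time; "q": joint angles; "joint_vel": joint speeds; "joint_torque": joint torques, N m; "eef_pos": TCP position; "tool_rot": TCP orientation; "contact_force": force on the tool from outside, world axes, zero at the start; "torque": the same for the moment, N m; "gripper_width": opening from 0.0 (shut) to 1.0 (fully open).
Only numpy, scipy, OpenCV 4.12 (cv2) and the standard library are available. Lean on these libraries where they do the work, as an engineer would, in place of code of your own. Each camera call takes 0.05 s, during which the arm holds its last target.

## Working session

There is one attempt and no reset: what is moved stays moved. The work goes in short steps, Python scripts to look and compute and a shell command to move; the robot and the scene stay as the last step left them, time stands still between calls to the robot, and variables do not carry over. Pictures are saved under pics/ and viewed, and the job is handed in when it is done.

```bash
ls; mkdir -p pics; python3 - <<'E'
from station import bot
import cv2,numpy as np
o=bot.get_obs();print(o)
for n in ["scene","top","wrist"]:
    im,d=bot.read_camera(n); cv2.imwrite(f"pics/{n}0.png",im[:,:,::-1]); np.save(f"{n}0_d.npy",d);np.save(f"{n}0_i.npy",im); print(n,bot.camera_info(n))
E
```

```text
pics
{'t': 0.0, 'q': array([ 1.08090225,  0.47779493,  0.02234553,  1.55646654, -0.01150674,
        1.10927724, -0.08307644]), 'joint_vel': array([ 0.00107888, -0.00081648, -0.00050839, -0.00094914, -0.00140081,
       -0.00078362, -0.00140065]), 'joint_torque': array([ 2.55060911e-05, -5.96456516e+01,  1.60801996e+00, -2.81195408e+01,
        1.25047108e-02,  9.55811032e-03,  8.01643210e-06]), 'eef_pos': array([ 0.2512312 , -0.62579742,  0.19562298]), 'tool_rot': array([-8.77558640e-04,  9.81830525e-01,  1.89757724e-01, -2.36678296e-04]), 'contact_force': array([ 0.28797754,  0.02504425, -1.14213184]), 'torque': array([-0.04907516,  0.01799433, -0.00435675]), 'gripper_width': 0.999000316766232}
scene {'fx': 622.0545850537218, 'fy': 622.0545850537218, 'cx': 311.72353600197545, 'cy': 235.29977863578824, 'k1': -0.005939787650995474, 'world_from_camera': array([[-0.36154258, -0.73721561,  0.57078902,  1.17502739],
       [ 0.9322445 , -0.27638766,  0.23351672,  0.2462124 ],
       [-0.01439313,  0.61654116,  0.7871911 ,  0.89241796],
       [ 0.        ,  0.        ,  0.        ,  1.  
[... 294 characters left out ...]
-1.08948341e-02,
         4.48674951e-04],
       [-1.17994945e-02,  1.28078021e-01,  9.91693901e-01,
         1.20848630e+00],
       [ 0.00000000e+00,  0.00000000e+00,  0.00000000e+00,
         1.00000000e+00]])}
wrist {'fx': 330.5011282091441, 'fy': 330.5011282091441, 'cx': 319.8492490173094, 'cy': 234.1814976677598, 'k1': 0.009253885543680411, 'mount': array([[ 2.58244881e-05,  9.60412915e-01,  2.78580386e-01,
         6.98211309e-02],
       [ 9.99999568e-01,  2.33944094e-04, -8.99228442e-04,
        -7.47853282e-04],
       [-9.28802845e-04,  2.78580289e-01, -9.60412495e-01,
        -1.77579178e-01],
       [ 0.00000000e+00,  0.00000000e+00,  0.00000000e+00,
         1.00000000e+00]])}
```

View pics/scene0.png

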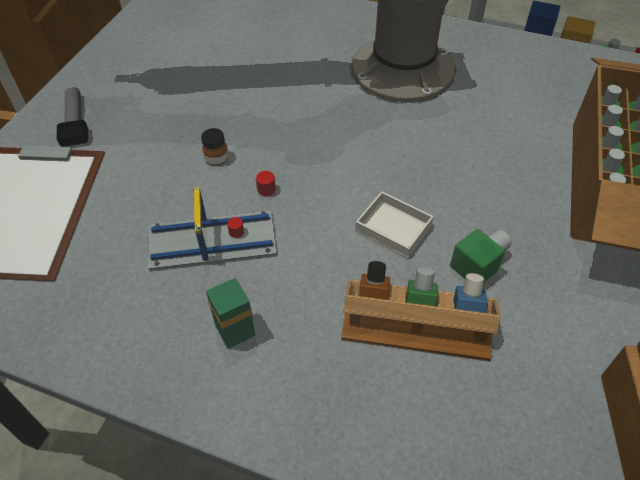

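View pics/top0.png

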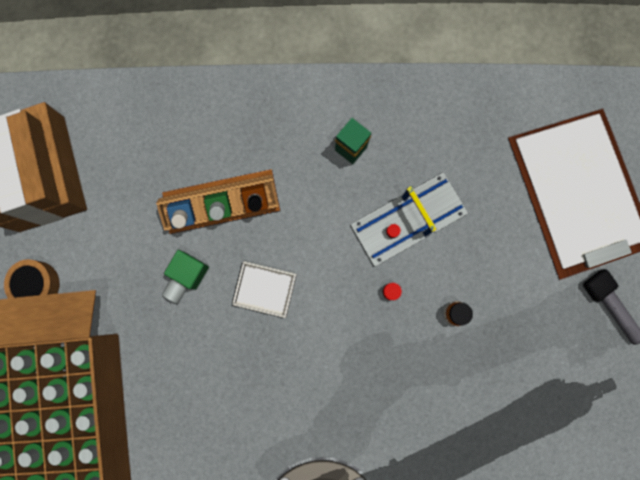

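```bash
cat > h.py <<'E'
from station import bot
import numpy as np,cv2
from scipy.spatial.transform import Rotation as R
def K(c): return np.array([[c['fx'],0,c['cx']],[0,c['fy'],c['cy']],[0,0,1]]),np.array([c['k1'],0,0,0,0])
def wfc(n):
    c=bot.camera_info(n)
    if n!='wrist': return c,c['world_from_camera']
    o=bot.get_obs();T=np.eye(4);T[:3,:3]=R.from_quat(np.roll(o['tool_rot'],-1)).as_matrix();T[:3,3]=o['eef_pos']
    return c,T@c['mount']
def deproj(n,uv,d,W=None):
    """uv (N,2), depth (N,) -> world"""
    c,w=wfc(n); W=w if W is None else W
    k,D=K(c); p=cv2.undistortPoints(np.asarray(uv,float).reshape(-1,1,2),k,D).reshape(-1,2)
    d=np.asarray(d,float).reshape(-1)
    P=np.c_[p[:,0]*d,-p[:,1]*d,-d]
    return P@W[:3,:3].T+W[:3,3]
def atz(n,uv,z,W=None):
    c,w=wfc(n);W=w if W is None else W
    a=deproj(n,uv,np.ones(len(uv)),W); o=W[:3,3]; s=(z-o[2])/(a[:,2]-o[2]); return o+(a-o)*s[:,None]
def proj(n,P,W=None):
    c,w=wfc(n);W=w if W is None else W
    p=(np.atleast_2d(P)-W[:3,3])@W[:3,:3]; k,D=K(c)
    p=p*[1,-1,-1]; return cv2.projectPoints(p,np.zeros(3),np.zeros(3),k,D)[0].reshape(-1,2)
E
python3 - <<'E'
from h import *
for n in ["scene","top"]:
    for t in ["bottle_c","rack","amber_c","blue_c","gauge","bar","cap_c","tray","carton","jar"]:
        try:
            r=bot.landmark_of(n,t)
            print(n,t,[(round(x['score'],2),(np.array(x['xy'])*[640,480]).round(1).tolist()) for x in r][:4])
        except Exception as e: print(n,t,e)
print(bot.get_obs()['t'])
E
```

```text
scene bottle_c [(0.88, [485.0, 252.2]), (0.66, [424.5, 291.1])]
scene rack [(0.87, [416.8, 326.1])]
scene amber_c [(0.75, [376.7, 283.2]), (0.19, [424.3, 291.7])]
scene blue_c [(0.73, [472.2, 297.2]), (0.71, [234.6, 329.3])]
scene gauge [(0.73, [206.3, 243.6])]
scene bar [(0.86, [200.2, 210.7])]
scene cap_c [(0.68, [237.8, 228.3])]
scene tray [(0.72, [391.1, 227.7])]
scene carton [(0.93, [237.6, 330.4])]
scene jar [(0.55, [217.0, 158.6])]
top bottle_c [(0.9, [183.4, 276.5]), (0.7, [215.8, 207.3]), (0.31, [219.1, 207.2]), (0.15, [263.4, 284.8])]
top rack [(0.98, [220.0, 204.1])]
top amber_c [(0.92, [257.0, 198.9])]
top blue_c [(0.73, [179.6, 211.9])]
top gauge [(0.64, [414.2, 214.5])]
top bar [(0.76, [422.3, 210.1])]
top cap_c [(0.83, [392.8, 288.4]), (0.64, [390.8, 229.4])]
top tray [(0.73, [264.8, 288.4]), (0.63, [346.8, 146.5])]
top carton [(0.93, [347.2, 149.3])]
top jar [(0.95, [457.7, 311.1])]
1.15
```

The top view shows the job cap in the lane at about (393,231) and a larger look-alike at (392,291). The rack's middle cell holds the green bottle at (216,208), and a larger green bottle lies loose at (183,272). Next I fit the poses with depth.

```bash
cat > fit.py <<'E'
from h import *
def cloud(n,mask,d):
    v,u=np.nonzero(mask&(d>0)); return deproj(n,np.c_[u,v],d[v,u])
def rect(P):
    (c,s,a)=cv2.minAreaRect((P[:,:2]*1000).astype(np.float32)); return np.round(c,1),np.round(s,1),round(a,1)
if __name__=="__main__":
  for n in ["scene","top"]:
    im,d=bot.read_camera(n)
    for t in ["gauge","bar","tray","rack","cap_c","bottle_c","jar","carton","amber_c","blue_c"]:
        for r in bot.cut_out(n,t)[:2]:
            if r['score']<.4: continue
            P=cloud(n,r['pixels'],d); z=P[:,2]
            print(n,t,round(r['score'],2),len(P),'med',np.median(P,0).round(4),'z',np.percentile(z,[2,10,50,90,98]).round(3),'rect',rect(P))
            top=P[z>np.percentile(z,95)-.006]; print('   top',top.mean(0).round(4),len(top),rect(top))
            np.save(f"pc_{n}_{t}_{int(r['score']*100)}.npy",P)
E
python3 fit.py
```

```text
scene gauge 0.81 5837 med [ 0.6136 -0.1834  0.01  ] z [0.001 0.007 0.01  0.022 0.095] rect (array([ 573.1, -200.6]), array([177. , 225.9]), 29.0)
   top [ 0.6157 -0.1908  0.0939] 317 (array([ 609.9, -194.3]), array([102.9,  10.6]), 28.6)
scene gauge 0.68 2251 med [ 0.7665 -0.0552  0.0888] z [0.003 0.019 0.089 0.105 0.107] rect (array([736. , -73.7]), array([93.9, 70.9]), 49.8)
   top [ 0.7574 -0.0642  0.1042] 966 (array([756.4, -64.7]), array([51.7, 50.3]), 51.5)
scene bar 0.69 275 med [ 0.6186 -0.1897  0.0948] z [0.087 0.092 0.095 0.097 0.098] rect (array([ 609.8, -194.2]), array([102.9,  10.5]), 28.2)
   top [ 0.6159 -0.1907  0.095 ] 252 (array([ 611.1, -193.4]), array([99.8, 10.5]), 28.1)
scene tray 0.67 3052 med [0.456  0.1148 0.0056] z [-0.     0.002  0.006  0.026  0.029] rect (array([448.3, 112.7]), array([122.1, 118.3]), 75.6)
   top [0.4631 0.1148 0.0262] 593 (array([461.2, 114.7]), array([111.1,  93.5]), 76.6)
scene rack 0.67 8068 med [0.6608 0.2148 0.0273] z [0.003 0.008 0.027 0.071 0.076] rect (array([628.1, 210.9]), array([124.9, 257.5]), 12.0)
   top [0.6522 0.2097 0.072
[... 3927 characters left out ...]
), array([42.3, 43. ]), 60.0)
top carton 0.62 1069 med [ 0.745  -0.0633  0.102 ] z [0.006 0.028 0.102 0.106 0.108] rect (array([753.4, -65.4]), array([51.6, 53.2]), 50.0)
   top [ 0.7523 -0.0649  0.1044] 596 (array([753.2, -64.8]), array([50.5, 51.2]), 50.7)
top amber_c 0.88 617 med [0.6332 0.1277 0.0824] z [0.057 0.066 0.082 0.101 0.104] rect (array([634.9, 130.7]), array([60.9, 46.1]), 10.7)
   top [0.6196 0.1276 0.1013] 117 (array([620., 127.]), array([25.1, 23.5]), 89.6)
top blue_c 0.72 595 med [0.6048 0.2716 0.0829] z [0.057 0.066 0.083 0.101 0.105] rect (array([604.2, 277.4]), array([58.3, 46.9]), 7.6)
   top [0.59   0.2738 0.1011] 137 (array([589.4, 274.6]), array([24.2, 26.9]), 36.4)
```

```bash
cat > to.py <<'E'
from h import *
import sys
def delta(pos,Rm,o=None):
    o=o or bot.get_obs(); R0=R.from_quat(np.roll(o['tool_rot'],-1))
    Rm=R.from_matrix(Rm); rv=(R0.inv()*Rm).as_rotvec(degrees=True)
    sh=Rm.inv().apply(np.asarray(pos)-o['eef_pos'])*1000
    print('rot first (tool deg):',rv.round(2),' then shift in new tool axes mm:',sh.round(1),' norm',np.linalg.norm(sh).round(1)); 
def frame(zdir,ydir):
    z=np.array(zdir,float);z/=np.linalg.norm(z);y=np.array(ydir,float);y-=z*(y@z);y/=np.linalg.norm(y);return np.c_[np.cross(y,z),y,z]
E
python3 -m jog '[[[0,0,0],[0,0,-7.2],-1],[[51,-26,0],[0,0,0],0],[[51,-26,0],[0,0,0],0],[[51,-26,0],[0,0,0],0],[[51,-26,0],[0,0,0],0],[[51,-26,0],[0,0,0],0],[[51,-26,0],[0,0,0],0],[[51,-26,0],[0,0,0],0],[[51,-26,0],[0,0,0],0],[[51,-26,0],[0,0,0],0],[[51,-26,0],[0,0,0],0],[[0,0,0],[0,0,0],0]]'
python3 - <<'E'
from h import *
print(bot.get_obs())
im,d=bot.read_camera('wrist'); cv2.imwrite("pics/w1.png",im[:,:,::-1]); np.save('w1d.npy',d);np.save('w1i.npy',im)
from fit import *
for t in ["gauge","bar","cap_c"]:
    for r in bot.cut_out('wrist',t)[:2]:
        P=cloud('wrist',r['pixels'],d);z=P[:,2];top=P[z>np.percentile(z,95)-.006]
        print(t,r['score'],np.percentile(z,[2,10,50,90,98]).round(3),rect(P),'top',rect(top))
E
```

```text
t: 3.75
eef_pos: [0.5735, -0.1451, 0.1968]
tool_rot: [-0.001, 0.967, 0.255, 0.001]
contact_force: [-0.8, -0.7, 0.1]
gripper_width: 0.502
{'t': 3.75, 'q': array([ 0.3311302 ,  0.35219239, -0.23760052,  1.74899676,  0.09037645,
        1.04978161, -0.99172088]), 'joint_vel': array([ 0.05667862, -0.01507947,  0.07954577,  0.03000286,  0.02507475,
        0.01344456,  0.03773481]), 'joint_torque': array([ -1.61616325, -50.05843878,  -2.64417239, -27.65323341,
        -0.16379294,  -0.12572905,  -0.42492975]), 'eef_pos': array([ 0.57354736, -0.1450919 ,  0.19682548]), 'tool_rot': array([-0.00109489,  0.96684799,  0.25534733,  0.00122863]), 'contact_force': array([-0.82543399, -0.66751613,  0.10082249]), 'torque': array([-0.01997142, -0.01511777, -0.01498495]), 'gripper_width': 0.5020597844298847}
gauge 0.72 [0.008 0.009 0.011 0.038 0.096] (array([ 581.9, -200.5]), array([138.7, 225.9]), 28.4) top (array([ 604.5, -201.7]), array([97.6, 10.5]), 28.7)
bar 0.73 [0.088 0.094 0.096 0.097 0.097] (array([ 612.1, -210.4]), array([90., 31.]), 28.6) top (array([ 607.2, -201.3]), array([90. , 10.5]), 28.6)
cap_c 0.76 [0.005 0.008 0.029 0.037 0.037] (array([ 458.3, -156. ]), array([30.8, 13. ]), 55.5) top (array([ 456.4, -161.1]), array([24.9,  7.6]), 31.2)
cap_c 0.58 [0.01  0.024 0.038 0.039 0.039] (array([ 570.6, -158.8]), array([32.7, 26.8]), 80.1) top (array([ 571. , -156.4]), array([27. , 25.8]), 89.4)
```

View pics/w1.png

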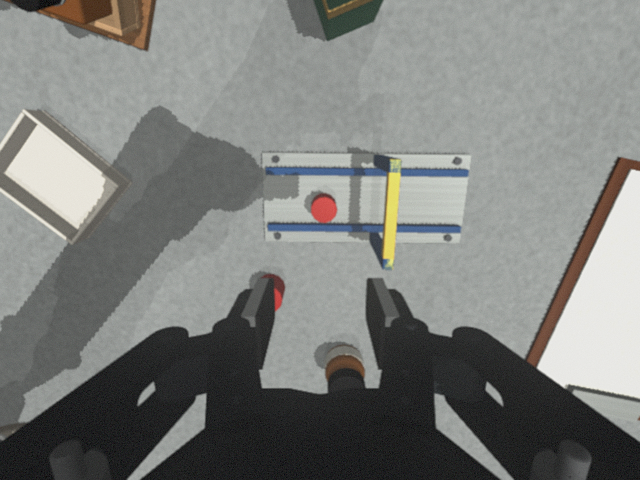

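The picture shows the cap at about (323,208) in the lane and the bar at (392,212). The arm was still settling when it was taken, so I repeat the measurement.

```bash
python3 - <<'E'
from h import *
from fit import *
o=bot.get_obs();print(o['t'],o['eef_pos'],np.abs(o['joint_vel']).max())
c,W=wfc('wrist')
im,d=bot.read_camera('wrist'); np.save('w1d.npy',d);np.save('w1i.npy',im);np.save('w1W.npy',W)
def cl(mask):
    v,u=np.nonzero(mask&(d>0)); return deproj('wrist',np.c_[u,v],d[v,u],W)
hsv=cv2.cvtColor(im,cv2.COLOR_RGB2HSV)
yel=(hsv[...,0]>22)&(hsv[...,0]<35)&(hsv[...,1]>150)&(hsv[...,2]>80); yel[280:]=0
red=((hsv[...,0]<6)|(hsv[...,0]>174))&(hsv[...,1]>150); red[:, :295]=0; red[:,350:]=0
for n,m in (('bar',yel),('cap',red)):
    P=cl(m);z=P[:,2];t=P[z>np.percentile(z,90)-.003]; print(n,len(P),np.percentile(z,[5,50,95]).round(4),rect(t))
P=cl(np.ones(d.shape,bool)); s=(P[:,2]>.006)&(P[:,2]<.014)&(np.hypot(P[:,0]-.6,P[:,1]+.18)<.16)
print('plate',rect(P[s]))
blue=(hsv[...,0]>100)&(hsv[...,0]<125)&(hsv[...,1]>130); P=cl(blue); s=(P[:,2]>.015)&(P[:,2]<.03);print('rails',rect(P[s]))
for P0 in ([.609,-.1935,.096],): print('bar proj',proj('wrist',P0,W))
E
```

```text
3.95 [ 0.57010562 -0.15308021  0.19650589] 0.010081065365017825
bar 1 [0.0949 0.0949 0.0949] (array([ 627. , -179.6]), array([0., 0.]), 0.0)
cap 475 [0.0371 0.0382 0.0393] (array([ 575. , -147.8]), array([24.5, 24.8]), 10.7)
plate (array([ 572.3, -195.4]), array([161.7, 236.3]), 29.2)
rails (array([ 601.9, -184.1]), array([ 66. , 209.8]), 28.9)
bar proj [[383.91146186 205.67439286]]
```

```bash
python3 -m jog '[[[6.8,-3,20],[0,0,0.7],0],[[0,0,40],[0,0,0],0],[[0,0,40],[0,0,0],0],[[0,0,30],[0,0,0],0],[[0,0,15],[0,0,0],0],[[0,0,5],[0,0,0],0],[[0,0,0],[0,0,0],0],[[0,0,0],[0,0,0],0]]' 30
python3 - <<'E'
from h import *
im,d=bot.read_camera('wrist'); cv2.imwrite("pics/w2.png",im[:,:,::-1]);print(bot.get_obs()['eef_pos'])
E
```

```text
t: 5.0
eef_pos: [0.5763, -0.1457, 0.0478]
tool_rot: [0.0, 0.97, 0.245, 0.001]
contact_force: [-0.6, -0.7, 0.8]
gripper_width: 0.501
[ 0.57624827 -0.14563017  0.0477525 ]
```

View pics/w2.png

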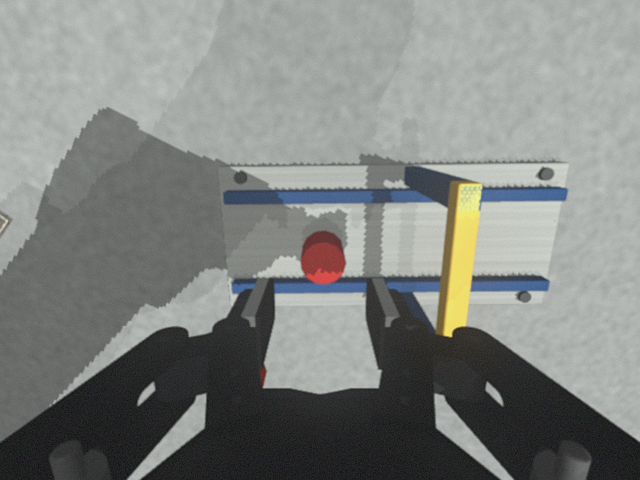

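The cap (323,258) is centred between the jaws (about 265 and 375), so I lower, grip and lift.

```bash
python3 -m jog '[[[-1.5,0,15],[0,0,0],0],[[0,0,12],[0,0,0],0],[[0,0,5],[0,0,0],0],[[0,0,0],[0,0,0],0],[[0,0,0],[0,0,0],1],[[0,0,0],[0,0,0],1],[[0,0,0],[0,0,0],1],[[0,0,0],[0,0,0],1]]' 30
python3 -m jog '[[[0,0,0],[0,0,0],1],[[0,0,-10],[0,0,0],1],[[0,0,-30],[0,0,0],1],[[0,0,-40],[0,0,0],1],[[0,0,-30],[0,0,0],1],[[0,0,-10],[0,0,0],1],[[0,0,0],[0,0,0],1]]'
python3 - <<'E'
from h import *
im,d=bot.read_camera('wrist'); cv2.imwrite("pics/w3.png",im[:,:,::-1])
from to import *
a=np.radians(76.6); delta([.4585,.115,bot.get_obs()['eef_pos'][2]],frame([0,0,-1],[-np.cos(a),-np.sin(a),0]))
E
```

```text
t: 6.05
eef_pos: [0.5742, -0.1461, 0.0148]
tool_rot: [0.0, 0.969, 0.245, 0.0]
contact_force: [0.3, -0.4, 0.8]
gripper_width: -0.004
t: 6.92
eef_pos: [0.5742, -0.1462, 0.1349]
tool_rot: [0.0, 0.97, 0.245, 0.0]
contact_force: [-0.4, -0.3, -0.7]
gripper_width: 0.003
rot first (tool deg): [-1.000e-02  5.000e-02  4.177e+01]  then shift in new tool axes mm: [-172.4 -227.3    0. ]  norm 285.3
```

View pics/w3.png

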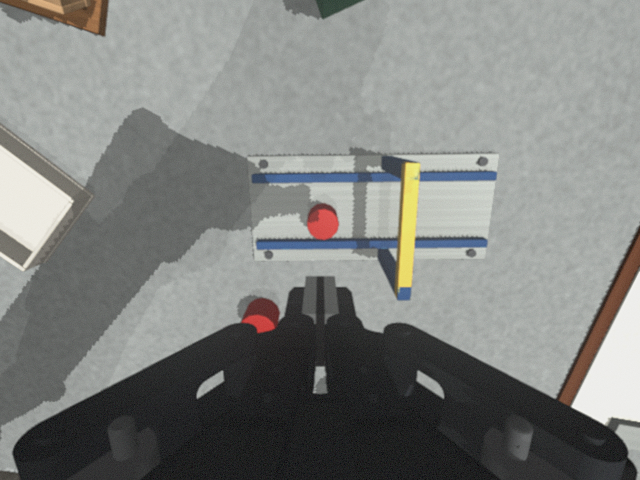

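Missed: the gripper shut empty and the cap is still in the lane at (323,221). I measure the cap in tool coordinates with the settled wrist camera.

```bash
python3 - <<'E'
from h import *
from fit import rect
o=bot.get_obs();c,W=wfc('wrist');print(o['eef_pos'],o['tool_rot'],np.abs(o['joint_vel']).max())
print('tcp px',proj('wrist',o['eef_pos'],W))
im,d=bot.read_camera('wrist')
hsv=cv2.cvtColor(im,cv2.COLOR_RGB2HSV)
red=((hsv[...,0]<6)|(hsv[...,0]>174))&(hsv[...,1]>150); red[:, :295]=0; red[:,350:]=0;red[250:]=0
def cl(m):
    v,u=np.nonzero(m&(d>0));return deproj('wrist',np.c_[u,v],d[v,u],W)
P=cl(red);z=P[:,2];t=P[z>np.percentile(z,90)-.003];print('cap',rect(t),np.median(t,0))
Rt=R.from_quat(np.roll(o['tool_rot'],-1)); print('in tool',Rt.inv().apply(np.r_[np.array(rect(t)[0])/1000,.024]-o['eef_pos']))
hs=hsv; blue=(hsv[...,0]>100)&(hsv[...,0]<125)&(hsv[...,1]>130);P=cl(blue);s=(P[:,2]>.015)&(P[:,2]<.03);print('rails',rect(P[s]))
# finger tip points depth
v,u=np.nonzero(d[270:300,300:345]>0); dd=d[270:300,300:345]; print('tip depth',dd[::6,::8])
p=deproj('wrist',[[312,280],[328,280]],[d[280,312],d[280,328]],W); print('tips in tool',Rt.inv().apply(p-o['eef_pos']))
E
```

```text
[ 0.57351249 -0.14608375  0.13390828] [-1.58333631e-04  9.69499603e-01  2.45092416e-01 -4.48785819e-04] 0.017948257076076016
tcp px [[321.0544416  264.88859011]]
cap (array([ 574.6, -148.8]), array([23.1, 25.5]), 79.0) [ 0.5744379  -0.14901611  0.03826186]
in tool [-0.00024689  0.00296466  0.10990696]
rails (array([ 602.4, -183.9]), array([ 67.2, 211.1]), 29.1)
tip depth [[0.33329806 0.33455083 0.3343798  0.33407697 0.33541346 0.33513057]
 [0.3361682  0.33546275 0.33624446 0.3360066  0.33597058 0.33659056]
 [0.33849382 0.14329076 0.14400381 0.14418298 0.14305663 0.3387295 ]
 [0.1485407  0.13876452 0.13740641 0.13742606 0.13772716 0.14684221]
 [0.14156963 0.13202038 0.13284239 0.13377072 0.13315432 0.14252691]]
tips in tool [[ 0.01010765 -0.00418741 -0.04371067]
 [ 0.0100412   0.00284614 -0.04356892]]
```

```bash
python3 - <<'E'
from h import *
o=bot.get_obs();c,W=wfc('wrist');Rt=R.from_quat(np.roll(o['tool_rot'],-1))
im,d=bot.read_camera('wrist')
for r in range(270,330,4):
    print(r,[ (Rt.inv().apply(deproj('wrist',[[u,r]],[d[r,u]],W)-o['eef_pos'])*1000).round(0)[0].tolist() for u in (306,313,320,327,334)], im[r,313])
im,d=bot.read_camera('scene'); cv2.imwrite('pics/s3.png',cv2.resize(im[100:330,60:400,::-1],None,fx=2.3,fy=2.3))
p=proj('scene',o['eef_pos']);print('tcp scene px',p, (p-[60,100])*2.3)
E
```

```text
270 [[-58.0, -15.0, 133.0], [-58.0, -7.0, 133.0], [-58.0, -0.0, 134.0], [-58.0, 7.0, 134.0], [-58.0, 14.0, 133.0]] [163 165 164]
274 [[-62.0, -15.0, 133.0], [-62.0, -7.0, 133.0], [-62.0, -0.0, 133.0], [-62.0, 7.0, 132.0], [-62.0, 14.0, 133.0]] [167 171 167]
278 [[10.0, -7.0, -42.0], [10.0, -4.0, -40.0], [10.0, -1.0, -41.0], [10.0, 2.0, -41.0], [10.0, 6.0, -41.0]] [91 93 91]
282 [[10.0, -7.0, -45.0], [10.0, -4.0, -45.0], [10.0, -1.0, -45.0], [10.0, 2.0, -45.0], [10.0, 5.0, -45.0]] [93 93 92]
286 [[10.0, -7.0, -49.0], [10.0, -4.0, -50.0], [10.0, -1.0, -50.0], [10.0, 2.0, -49.0], [10.0, 5.0, -50.0]] [94 92 89]
290 [[10.0, -6.0, -53.0], [10.0, -4.0, -53.0], [10.0, -1.0, -53.0], [10.0, 2.0, -53.0], [10.0, 5.0, -53.0]] [96 94 93]
294 [[10.0, -6.0, -56.0], [10.0, -3.0, -57.0], [10.0, -1.0, -56.0], [10.0, 2.0, -57.0], [10.0, 5.0, -56.0]] [92 94 93]
298 [[10.0, -6.0, -60.0], [10.0, -3.0, -60.0], [10.0, -1.0, -61.0], [10.0, 2.0, -60.0], [10.0, 5.0, -60.0]] [93 92 92]
302 [[10.0, -6.0, -63.0], [10.0, -3.0, -63.0], [10.0, -1.0, -64.0], [10.0, 2.0, -65.0], [10.0, 5.0, -63.0]] [93 94 91]
306 [[11.0, -6.0, -68.0], [10.0, -3.0, -67.0], [10.0, -1.0, -66.0], [10.0, 2.0, -66.0], [10.0, 5.0, -66.0]] [94 93 89]
310 [[10.0, -6.0, -69.0], [10.0, -3.0, -71.0], [10.0, -1.0, -70.0], [10.0, 2.0, -70.0], [10.0, 4.0, -70.0]] [92 94 90]
314 [[9.0, -6.0, -72.0], [10.0, -3.0, -72.0], [10.0, -1.0, -73.0], [10.0, 2.0, -73.0], [9.0, 4.0, -71.0]] [114 114 111]
318 [[11.0, -5.0, -78.0], [8.0, -3.0, -72.0], [8.0, -1.0, -73.0], [8.0, 2.0, -72.0], [11.0, 4.0, -77.0]] [106 108 107]
322 [[11.0, -5.0, -80.0], [11.0, -3.0, -80.0], [7.0, -1.0, -73.0], [11.0, 2.0, -79.0], [12.0, 4.0, -81.0]] [65 65 66]
326 [[11.0, -5.0, -82.0], [10.0, -3.0, -81.0], [5.0, -1.0, -72.0], [11.0, 2.0, -82.0], [11.0, 4.0, -82.0]] [32 31 37]
tcp scene px [[229.13282336 184.64264907]] [[389.00549373 194.67809287]]
```

View pics/s3.png

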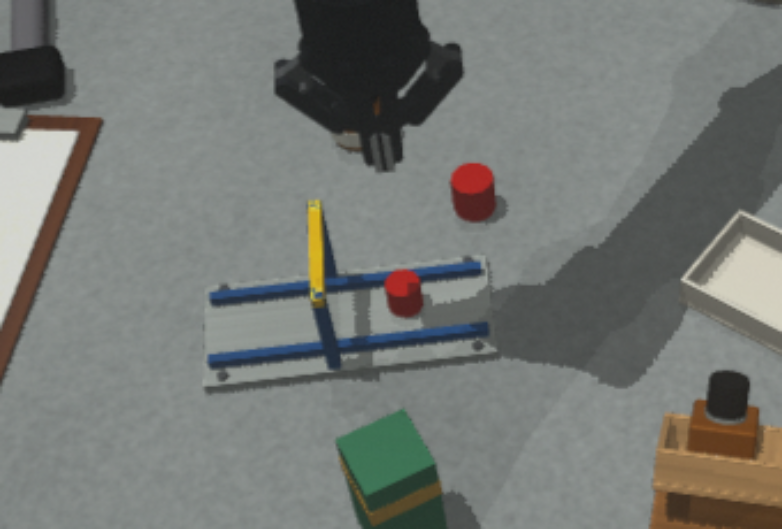

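The picture settles it. The fingertips sit at about (386,168) in the crop, while the reported TCP projects to (389,195). The wrist depth agrees: the shut tips lie about 39 mm behind the reported TCP. So tip = eef − 39 mm along tool z. The knuckles are also wide near the bar, so I turn the jaws across the lane.

```bash
python3 -m jog '[[[0,0,0],[0,0,9],0],[[0,0,0],[0,0,9],0],[[0,0,0],[0,0,9],0],[[0,0,0],[0,0,9],0],[[0,0,0],[0,0,9],0],[[0,0,0],[0,0,9],0],[[0,0,0],[0,0,9],0],[[0,0,0],[0,0,9],0],[[0,0,0],[0,0,9],0],[[0,0,0],[0,0,8.5],0],[[0,0,0],[0,0,0],0],[[0,0,0],[0,0,0],0]]'
cat > cl.py <<'E'
from h import *
from fit import rect
def shot(name):
    for _ in range(1):
        o=bot.get_obs();c,W=wfc('wrist');im,d=bot.read_camera('wrist')
    cv2.imwrite(f'pics/{name}.png',im[:,:,::-1])
    Rt=R.from_quat(np.roll(o['tool_rot'],-1))
    v,u=np.nonzero(d>0); P=deproj('wrist',np.c_[u,v],d[v,u],W); T=Rt.inv().apply(P-o['eef_pos'])
    Pw=np.zeros(d.shape+(3,));Pw[v,u]=P;Tw=np.zeros(d.shape+(3,));Tw[v,u]=T
    return o,W,im,d,Pw,Tw
E
python3 - <<'E'
from cl import *
o,W,im,d,P,T=shot('w4');print(o['q'].round(2),o['eef_pos'],o['tool_rot'],np.abs(o['joint_vel']).max())
hsv=cv2.cvtColor(im,cv2.COLOR_RGB2HSV)
red=((hsv[...,0]<6)|(hsv[...,0]>174))&(hsv[...,1]>150)&(P[...,2]>.034)&(P[...,2]<.042)&(np.hypot(P[...,0]-.575,P[...,1]+.147)<.04)
print('cap',rect(P[red]));c=np.array(rect(P[red])[0])/1000
Rt=R.from_quat(np.roll(o['tool_rot'],-1));print('cap in tool',Rt.inv().apply(np.r_[c,.038]-o['eef_pos']))
g=(d<.2)&(d>0);t=T[g]*1000
for z in range(-160,-30,10):
    s=t[(t[:,2]>=z)&(t[:,2]<z+10)]
    if len(s): print(z,'y',s[:,1].min().round(),s[:,1].max().round(),'x',s[:,0].min().round(),s[:,0].max().round())
tip=t[t[:,2]>-75]; print('tip z max',np.percentile(tip[:,2],99.5), 'inner',tip[tip[:,1]<0][:,1].max(),tip[tip[:,1]>0][:,1].min())
E
```

```text
t: 8.62
eef_pos: [0.5738, -0.146, 0.134]
tool_rot: [0.0, 0.862, -0.507, -0.0]
contact_force: [-0.0, -0.6, 0.7]
gripper_width: 0.501
[ 0.06  0.41  0.11  1.83 -0.05  0.91 -2.44] [ 0.57377613 -0.14600202  0.13403737] [ 2.41150695e-04  8.61840123e-01 -5.07179813e-01 -4.26151122e-04] 0.007048413906259186
cap (array([ 574.6, -148.8]), array([24.7, 25.2]), 27.6)
cap in tool [0.00289311 0.00055685 0.09603647]
-140 y -58.0 60.0 x 8.0 20.0
-130 y -64.0 67.0 x -1.0 20.0
-120 y -63.0 65.0 x -14.0 18.0
-110 y -59.0 62.0 x -14.0 17.0
-100 y -56.0 58.0 x -14.0 16.0
-90 y -53.0 56.0 x -13.0 14.0
-80 y -42.0 45.0 x -12.0 13.0
-70 y -34.0 36.0 x -12.0 11.0
-60 y -34.0 36.0 x -12.0 11.0
-50 y -34.0 36.0 x -12.0 11.0
-40 y -22.0 22.0 x -12.0 10.0
tip z max -37.82253484015966 inner -20.144815327027526 21.9224055242788
```

View pics/w4.png

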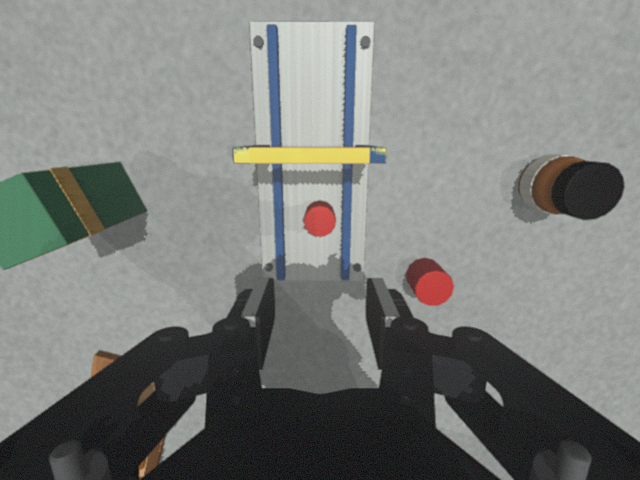

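Cap at (320,219) and well centred. I lower until the tips are about 24 mm above the table, just above the rails, then grip.

```bash
python3 -m jog '[[[3,0,25],[0,0,0],0],[[0,0,40],[0,0,0],0],[[0,0,40],[0,0,0],0],[[0,0,30],[0,0,0],0],[[0,0,10],[0,0,0],0],[[0,0,4],[0,0,0],0],[[0,0,0],[0,0,0],0],[[0,0,0],[0,0,0],1],[[0,0,0],[0,0,0],1],[[0,0,0],[0,0,0],1],[[0,0,0],[0,0,0],1]]' 30
python3 -m jog '[[[0,0,0],[0,0,0],1],[[0,0,-10],[0,0,0],1],[[0,0,-30],[0,0,0],1],[[0,0,-40],[0,0,0],1],[[0,0,-20],[0,0,0],1],[[0,0,-5],[0,0,0],1],[[0,0,0],[0,0,0],1]]'
python3 - <<'E'
from cl import *
shot('w5')
from to import *
a=np.radians(76.6); delta([.4585,.115,bot.get_obs()['eef_pos'][2]],frame([0,0,-1],[-np.cos(a),-np.sin(a),0]))
E
```

```text
t: 10.05
eef_pos: [0.5766, -0.149, -0.0131]
tool_rot: [-0.0, 0.861, -0.508, 0.001]
contact_force: [-0.6, -0.2, 6.7]
gripper_width: 0.316
t: 10.92
eef_pos: [0.5753, -0.1487, 0.0905]
tool_rot: [0.0, 0.861, -0.508, -0.0]
contact_force: [0.2, 0.2, -0.1]
gripper_width: 0.314
rot first (tool deg): [ 4.000e-02  7.000e-02 -4.772e+01]  then shift in new tool axes mm: [-174.2 -229.5    0. ]  norm 288.1
```

View pics/w5.png

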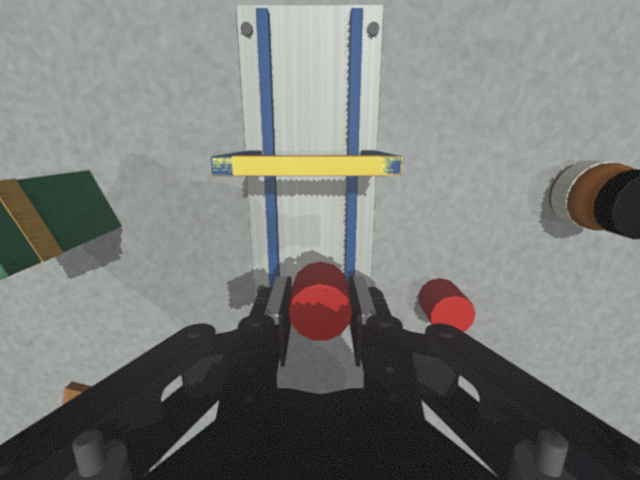

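Cap gripped (opening 27 mm). Carrying it to the tray.

```bash
python3 -m jog '[[[0,0,0],[0,0,-9.5],1],[[0,0,0],[0,0,-9.5],1],[[0,0,0],[0,0,-9.5],1],[[0,0,0],[0,0,-9.5],1],[[0,0,0],[0,0,-9.7],1],[[-17.4,-23,0],[0,0,0],1],[[-34.8,-45.9,0],[0,0,0],1],[[-34.8,-45.9,0],[0,0,0],1],[[-34.8,-45.9,0],[0,0,0],1],[[-34.8,-45.9,0],[0,0,0],1],[[-17.4,-23,0],[0,0,0],1],[[0,0,0],[0,0,0],1]]'
python3 -m jog '[[[0,0,0],[0,0,0],1],[[0,0,0],[0,0,0],1]]'
python3 - <<'E'
from cl import *
o,W,im,d,P,T=shot('w6')
m=(P[...,2]>.021)&(P[...,2]<.033)&(im.min(2)>110)&(np.hypot(P[...,0]-.4585,P[...,1]-.115)<.1)
t=T[m]*1000;print(o['eef_pos'],rect(P[m]),'tool',t.min(0),t.max(0))
E
```

```text
t: 12.48
eef_pos: [0.4578, 0.1172, 0.0897]
tool_rot: [0.0, 0.993, -0.114, -0.001]
contact_force: [-0.4, -0.3, -0.7]
gripper_width: 0.311
t: 12.72
eef_pos: [0.4599, 0.1135, 0.0902]
tool_rot: [0.0, 0.993, -0.118, -0.0]
contact_force: [0.4, -0.3, -0.6]
gripper_width: 0.311
[0.45985273 0.11354074 0.09021769] (array([458.4, 114.1]), array([110.5,  89.9]), 76.5) tool [-46.4507213  -55.49051784  59.83320631] [43.41043006 55.04310046 69.24523061]
```

View pics/w6.png

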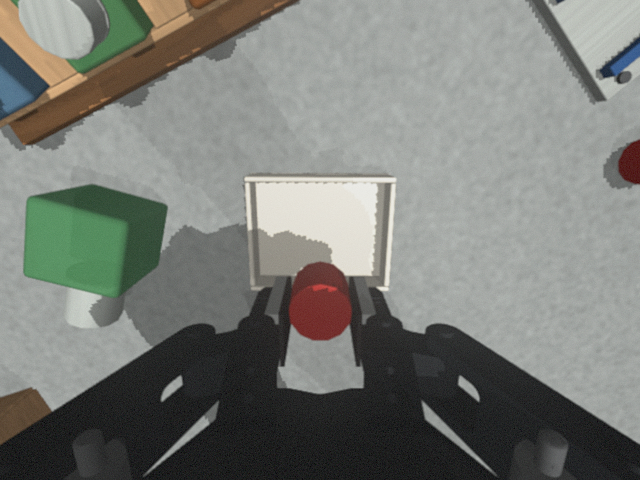

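```bash
python3 -m jog '[[[0,0,20],[0,0,0],1],[[0,0,40],[0,0,0],1],[[0,0,30],[0,0,0],1],[[0,0,12],[0,0,0],1],[[0,0,4],[0,0,0],1],[[0,0,0],[0,0,0],1],[[0,0,0],[0,0,0],0.1],[[0,0,0],[0,0,0],0.1],[[0,0,0],[0,0,0],0.1]]'
python3 -m jog '[[[0,0,-5],[0,0,0],0],[[0,0,-30],[0,0,0],0],[[0,0,-50],[0,0,0],0],[[0,0,-50],[0,0,0],0],[[0,0,-25],[0,0,0],0],[[0,0,0],[0,0,0],0],[[0,0,0],[0,0,0],0]]'
python3 - <<'E'
from cl import *
o,W,im,d,P,T=shot('w7');print(o['q'].round(2))
from to import *
a=np.radians(11.9);ex=np.array([np.cos(a),np.sin(a),0]);ey=np.array([-np.sin(a),np.cos(a),0]);u=-.5*ex+np.array([0,0,.866])
for s in (1,-1): delta(o['eef_pos'],frame(-u,s*ey))
E
```

```text
t: 13.9
eef_pos: [0.4599, 0.115, -0.015]
tool_rot: [-0.0, 0.993, -0.117, 0.0]
contact_force: [0.4, -0.4, -0.8]
gripper_width: 0.455
t: 14.78
eef_pos: [0.4589, 0.1147, 0.1439]
tool_rot: [0.0, 0.993, -0.117, -0.0]
contact_force: [-0.1, -1.2, -0.8]
gripper_width: 0.498
[-0.19  0.22 -0.21  2.07  0.06  0.86 -2.24]
rot first (tool deg): [ 40.34  -9.08 149.97]  then shift in new tool axes mm: [-0.4 -0.  -0.2]  norm 0.5
rot first (tool deg): [  6.67  29.62 -24.73]  then shift in new tool axes mm: [ 0.4  0.  -0.2]  norm 0.5
```

View pics/w7.png

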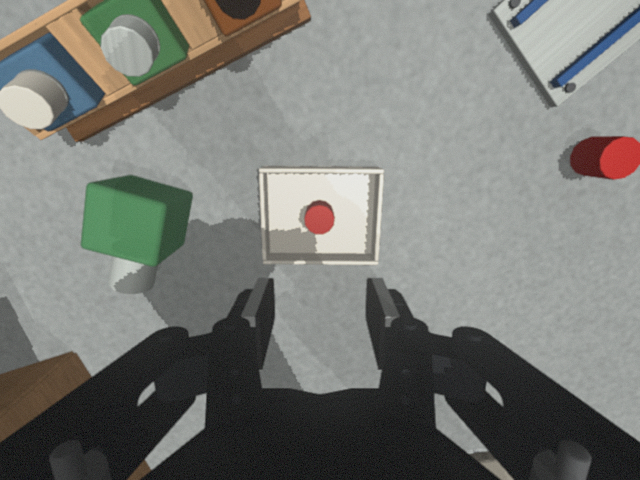

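The cap stands in the middle of the tray at (320,216). Now the bottle: I tilt the tool to the cell's lean and move to a standoff on the bottle's axis.

```bash
python3 -m jog '[[[0,0,-5],[1.67,7.4,-6.18],0],[[0,0,0],[1.67,7.4,-6.18],0],[[0,0,0],[1.67,7.4,-6.18],0],[[0,0,0],[1.67,7.4,-6.18],0],[[0,0,0],[0,0,0],0]]'
cat > tgt.py <<'E'
from to import *
a=np.radians(11.9);ex=np.array([np.cos(a),np.sin(a),0]);ey=np.array([-np.sin(a),np.cos(a),0]);u=-.5*ex+np.array([0,0,.866])
E
python3 - <<'E'
from tgt import *
o=bot.get_obs();print(o['eef_pos'])
delta(np.array([.6085,.2015,.101])+.061*u,frame(-u,-ey))
E
```

```text
t: 15.45
eef_pos: [0.4607, 0.1077, 0.1475]
tool_rot: [-0.017, 0.974, 0.061, 0.217]
contact_force: [0.5, 0.8, -0.2]
gripper_width: 0.5
[0.46073339 0.10771485 0.14749086]
rot first (tool deg): [ 1.79  4.78 -4.3 ]  then shift in new tool axes mm: [118.7 -61.3  61.2]  norm 147.0
```

```bash
python3 -m jog '[[[0,0,0],[0,0,0],0],[[0,0,0],[0,0,0],0]]'
python3 - <<'E'
from tgt import *
o=bot.get_obs();print(o['eef_pos'],o['q'].round(2))
delta(np.array([.6085,.2015,.101])+.061*u,frame(-u,-ey))
E
```

```text
t: 15.7
eef_pos: [0.4631, 0.1101, 0.1493]
tool_rot: [-0.018, 0.974, 0.062, 0.219]
contact_force: [0.2, 0.7, 0.4]
gripper_width: 0.499
[0.46314731 0.11009706 0.14927358] [-0.02  0.03 -0.44  2.39  0.46  0.34 -2.31]
rot first (tool deg): [ 1.67  4.58 -4.24]  then shift in new tool axes mm: [115.4 -59.5  61.3]  norm 143.6
```

```bash
python3 -m jog '[[[20,-10,10],[0,0,0],0],[[38,-20,20],[0,0,0],0],[[38,-20,20],[0,0,0],0],[[20,-10,10],[0.8,2.3,-2.1],0],[[0,0,0],[0.8,2.3,-2.1],0],[[0,0,0],[0,0,0],0],[[0,0,0],[0,0,0],0],[[0,0,0],[0,0,0],0]]'
python3 - <<'E'
from tgt import *
from cl import *
o,W,im,d,P,T=shot('w8');print(o['eef_pos'],o['q'].round(2))
delta(np.array([.6085,.2015,.101])+.061*u,frame(-u,-ey))
hsv=cv2.cvtColor(im,cv2.COLOR_RGB2HSV)
np.savez('w8.npz',im=im,P=P,T=T)
E
```

```text
t: 16.7
eef_pos: [0.5845, 0.1862, 0.1457]
tool_rot: [-0.026, 0.961, 0.1, 0.258]
contact_force: [0.2, 0.8, -0.5]
gripper_width: 0.499
[0.58453999 0.18621228 0.14565021] [-0.18  0.24 -0.36  2.18  0.83  0.32 -2.62]
rot first (tool deg): [ 0.1  -0.06 -0.03]  then shift in new tool axes mm: [  0.7 -10.1  -9. ]  norm 13.6
```

View pics/w8.png

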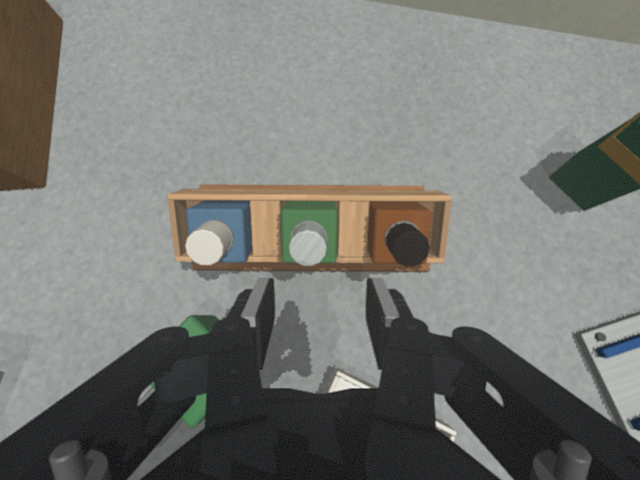

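The rack runs straight across the picture and the silver cap is at (308,243). I measure the cap's axis in tool coordinates.

```bash
python3 - <<'E'
from tgt import *
from fit import rect
f=np.load('w8.npz');im,P,T=f['im'],f['P'],f['T']
o=bot.get_obs()
# top of caps: smallest tool z in the regions
for n,(u0,u1,v0,v1) in dict(blue=(183,238,218,268),green=(285,332,218,268),amber=(382,430,218,268)).items():
    t=T[v0:v1,u0:u1].reshape(-1,3)*1000; p=P[v0:v1,u0:u1].reshape(-1,3)
    zt=np.percentile(t[:,2],3); s=np.abs(t[:,2]-zt-1)<3
    print(n,'tool z top',zt.round(1),rect(t[s]/1000),'world',p[s].mean(0).round(4))
# green body face
hsv=cv2.cvtColor(im,cv2.COLOR_RGB2HSV); g=(hsv[...,0]>45)&(hsv[...,0]<85)&(hsv[...,1]>100); g[:, :270]=0;g[:,350:]=0;g[280:]=0;g[:180]=0
t=T[g]*1000; s=t[np.abs(t[:,2]-np.median(t[:,2]))<4]; print('green body',np.median(t,0),rect(s/1000))
# rack front edge orientation
t=T[190:280,165:460].reshape(-1,3)*1000;print('rack', [ (z,rect(t[np.abs(t[:,2]-z)<2]/1000)) for z in np.percentile(t[:,2],[20,30,40,50])])
E
```

```text
blue tool z top 48.2 (array([ -5.8, -84.2]), array([26.8, 26.9]), 69.1) world [0.5869 0.2724 0.1002]
green tool z top 47.9 (array([-6.3, -9.9]), array([27.3, 26.9]), 75.7) world [0.6016 0.1996 0.1003]
amber tool z top 47.9 (array([-6.8, 64.8]), array([27.4, 26.6]), 27.0) world [0.6163 0.1268 0.1002]
green body [nan nan nan] (array([0., 0.]), array([0., 0.]), 0.0)
rack [(np.float64(76.33098826188748), (array([-6.1, -9.6]), array([ 45.3, 194. ]), 0.4)), (np.float64(77.54588707666572), (array([-6.5, -9.7]), array([ 46.2, 195.1]), 0.3)), (np.float64(93.09836701924515), (array([-4.6, -9.2]), array([ 60.4, 237. ]), 0.4)), (np.float64(94.42571814904032), (array([-4.7, -9.2]), array([ 60.3, 237.9]), 0.4))]
  return _methods._mean(a, axis=axis, dtype=dtype,
  ret = ret.dtype.type(ret / rcount)
  ret = um.true_divide(
```

```bash
python3 -m jog '[[[-6,-10.5,0],[0,0,0],0],[[0,0,0],[0,0,0],0],[[0,0,0],[0,0,0],0],[[0,0,20],[0,0,0],0],[[0,0,30],[0,0,0],0],[[0,0,30],[0,0,0],0],[[0,0,17],[0,0,0],0],[[0,0,7],[0,0,0],0],[[0,0,3],[0,0,0],0],[[0,0,0],[0,0,0],0],[[0,0,0],[0,0,0],0]]' 45
python3 - <<'E'
from cl import *
o,W,im,d,P,T=shot('w9');print(o['eef_pos'],o['q'].round(2))
t=T[:300]*1000
E
```

```text
t: 18.12
eef_pos: [0.6325, 0.2061, 0.058]
tool_rot: [-0.025, 0.963, 0.1, 0.25]
contact_force: [0.3, 0.8, -0.4]
gripper_width: 0.498
[0.6325056  0.20610385 0.05802301] [-0.44  0.45 -0.05  2.13  1.16  0.17 -2.96]
```

View pics/w9.png

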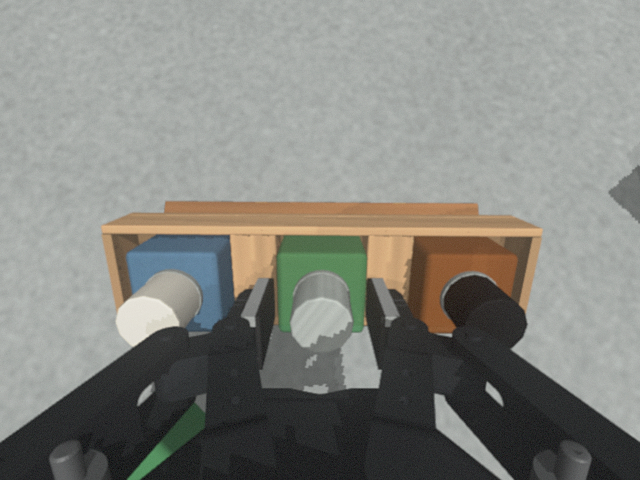

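```bash
python3 - <<'E'
from tgt import *
from cl import *
o=bot.get_obs();im=cv2.imread('pics/w9.png')
c,W=wfc('wrist')
top=np.array([.6016,.1996,.1003])  # at w8 measure
delta(o['eef_pos'],frame(-u,-ey))
Rt=R.from_quat(np.roll(o['tool_rot'],-1)); print('cap top in tool',Rt.inv().apply(top-o['eef_pos']), 'axis in tool',Rt.inv().apply(u),'body ctr',Rt.inv().apply(top-.049*u-o['eef_pos']))
o,W,im,d,P,T=shot('w9b')
t=T[300:352,295:350].reshape(-1,3)*1000; zt=np.percentile(t[:,2],4);s=np.abs(t[:,2]-zt-1)<3;print(zt,rect(t[s]/1000))
E
```

```text
rot first (tool deg): [0.14 0.89 0.05]  then shift in new tool axes mm: [0. 0. 0.]  norm 0.0
cap top in tool [-0.00699403  0.00020735 -0.05233492] axis in tool [-0.01547501  0.00246885 -0.9998552 ] body ctr [-6.23574953e-03  8.63802938e-05 -3.34201300e-03]
-53.3239635101787 (array([-8.5,  0.5]), array([27.4, 23.6]), 0.5)
```

```bash
python3 -m jog '[[[-6,0,0],[0,-3,0],0],[[0,0,0],[0,0,0],0],[[0,0,0],[0,0,0],0]]'
cat > capm.py <<'E'
from tgt import *
from cl import *
import sys
o,W,im,d,P,T=shot(sys.argv[1]);print(o['q'].round(2))
Rt=R.from_quat(np.roll(o['tool_rot'],-1)); top=np.array([.6016,.1996,.1003]); print('cap top in tool',Rt.inv().apply(top-o['eef_pos']), 'axis in tool',Rt.inv().apply(u))
t=T[290:360,295:350].reshape(-1,3)*1000; zt=np.percentile(t[:,2],4);s=np.abs(t[:,2]-zt-1)<3;print(zt,rect(t[s]/1000))
E
python3 capm.py w10
```

```text
t: 18.6
eef_pos: [0.6275, 0.2049, 0.0546]
tool_rot: [-0.022, 0.969, 0.101, 0.225]
contact_force: [0.1, 0.5, 0.3]
gripper_width: 0.498
[-0.31  0.46 -0.21  2.09  0.96  0.26 -2.73]
cap top in tool [-3.60345291e-03 -3.77621511e-05 -5.26944490e-02] axis in tool [-0.06729297  0.0032161  -0.99770603]
-53.773589011017876 (array([-4.1,  0.6]), array([27.1, 23.5]), 0.7)
```

```bash
python3 -m jog '[[[-2,0,6],[0,0,0],0],[[0,0,0],[0,0,0],0],[[0,0,0],[0,0,0],0]]'
python3 capm.py w11
```

```text
t: 19.02
eef_pos: [0.6279, 0.2058, 0.048]
tool_rot: [-0.022, 0.969, 0.102, 0.224]
contact_force: [0.2, 0.1, 0.3]
gripper_width: 0.501
[-0.32  0.47 -0.19  2.09  0.99  0.24 -2.76]
cap top in tool [-0.00129921  0.00077328 -0.0588559 ] axis in tool [-0.06866861  0.00269284 -0.99761384]
-60.003557254001855 (array([-1.7,  0.3]), array([22.5, 27.8]), 88.7)
```

View pics/w11.png

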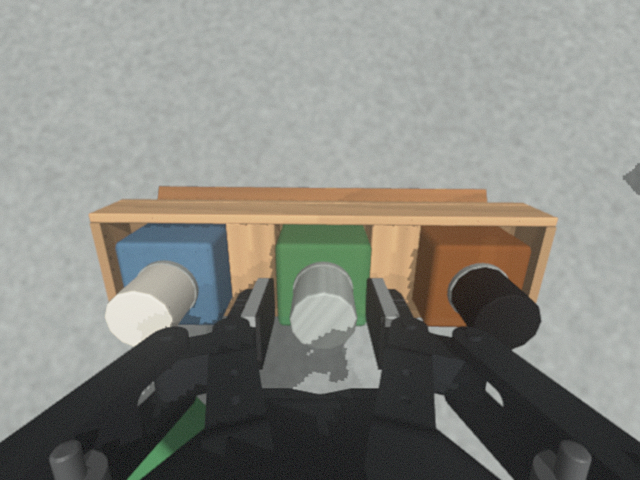

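The silver cap at (323,310) is centred between the pads, with about 21 mm of overlap. I grip and extract along the cell's lean.

```bash
python3 -m jog '[[[0,0,0],[0,0,0],1],[[0,0,0],[0,0,0],1],[[0,0,0],[0,0,0],1],[[0,0,0],[0,0,0],1],[[-0.4,0,-6],[0,0,0],1],[[-0.7,0,-10],[0,0,0],1],[[-1.1,0,-16],[0,0,0],1],[[-1.4,0,-20],[0,0,0],1],[[-1.1,0,-16],[0,0,0],1],[[0,0,0],[0,0,0],1],[[0,0,0],[0,0,0],1]]' 60
python3 - <<'E'
from cl import *
o,W,im,d,P,T=shot('w12');print(o['q'].round(2))
E
```

```text
t: 20.45
eef_pos: [0.5945, 0.1983, 0.1069]
tool_rot: [-0.022, 0.969, 0.101, 0.224]
contact_force: [-0.2, 0.5, -2.5]
gripper_width: 0.306
[-0.2   0.34 -0.35  2.13  0.8   0.35 -2.58]
```

View pics/w12.png

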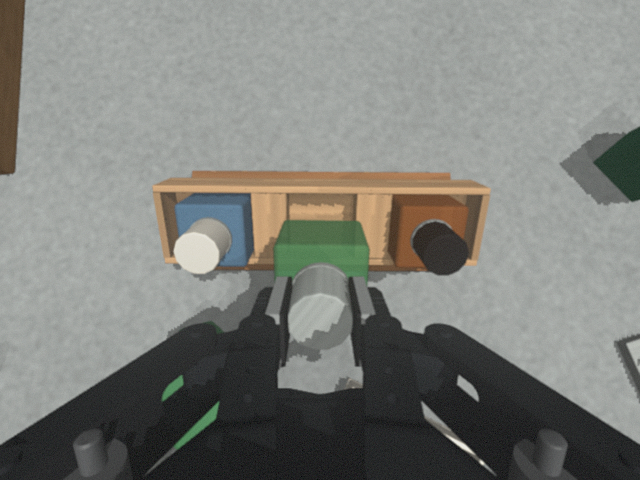

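Extracted: the bottle hangs at (322,260) with the rack cell empty behind it. I lift it and then turn it upright towards the gauge.

```bash
python3 -m jog '[[[12,0,-25],[0,0,0],1],[[18,0,-37],[0,0,0],1],[[10,0,-20],[0,0,0],1],[[0,0,0],[0,0,0],1],[[0,0,0],[0,0,0],1]]'
cat > gz.py <<'E'
from tgt import *
O=np.array([.608,-.1945,0]); ga=np.radians(-61.1); gx=np.array([np.cos(ga),np.sin(ga),0]); gy=np.array([-gx[1],gx[0],0])
def F(ydir,b=(0,0,-1)):
    f=frame([0,0,-1],ydir); v=f@np.array(b)/np.linalg.norm(b)
    return R.align_vectors([[0,0,1]],[v])[0].as_matrix()@f
E
python3 - <<'E'
from gz import *
o=bot.get_obs();print(o['eef_pos'],o['q'].round(2))
delta(o['eef_pos'],F(gx,(-.0687,.003,-.998)))
E
```

```text
t: 21.12
eef_pos: [0.5937, 0.1982, 0.1966]
tool_rot: [-0.021, 0.969, 0.101, 0.223]
contact_force: [0.4, 0.4, -1.7]
gripper_width: 0.304
[0.59374979 0.19824136 0.19662695] [-0.04  0.22 -0.52  2.04  0.51  0.52 -2.28]
rot first (tool deg): [  3.33 -29.59 -16.89]  then shift in new tool axes mm: [0. 0. 0.]  norm 0.0
```

```bash
python3 -m jog '[[[0,0,0],[0.83,-7.4,-4.22],1],[[0,0,0],[0.83,-7.4,-4.22],1],[[0,0,0],[0.83,-7.4,-4.22],1],[[0,0,0],[0.83,-7.4,-4.22],1],[[0,0,0],[0,0,0],1],[[0,0,0],[0,0,0],1],[[0,0,0],[0,0,0],1]]'
python3 - <<'E'
from gz import *
o=bot.get_obs();print(o['eef_pos'],o['q'].round(2))
delta(np.r_[(O-.075*gx)[:2],o['eef_pos'][2]],F(gx,(-.0687,.003,-.998)))
im,d=bot.read_camera('scene'); cv2.imwrite('pics/s4.png',cv2.resize(im[80:360,150:510,::-1],None,fx=2.1,fy=2.1))
E
```

```text
t: 22.0
eef_pos: [0.5936, 0.1987, 0.1984]
tool_rot: [0.01, 0.968, 0.249, -0.031]
contact_force: [0.1, 0.1, -1.4]
gripper_width: 0.306
[0.59360787 0.19865952 0.19836891] [ 0.01  0.5  -0.61  1.59  0.3   1.22 -1.74]
rot first (tool deg): [ 0.08 -0.16  0.01]  then shift in new tool axes mm: [-177.   276.1   13. ]  norm 328.2
```

View pics/s4.png

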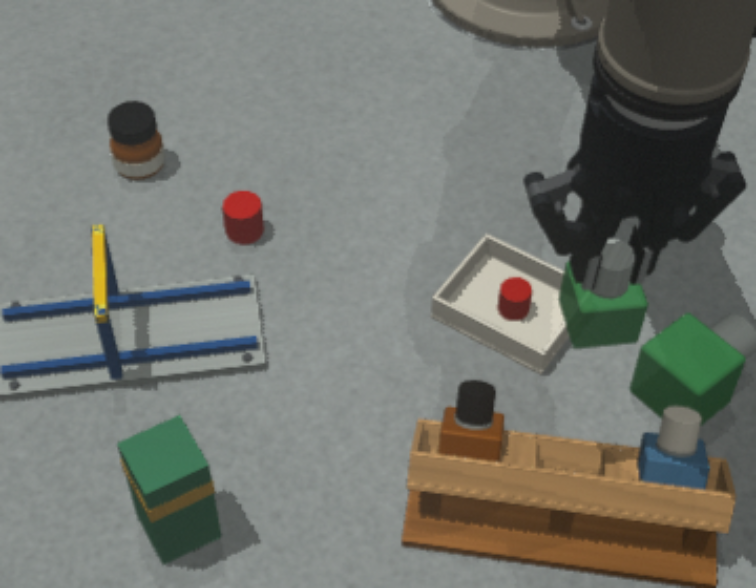

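The bottle hangs upright at about (603,300) in the crop. Moving to above the lane.

```bash
python3 -m jog '[[[-13,21,1],[0,0,0],1],[[-30,47,2.2],[0,0,0],1],[[-30,47,2.2],[0,0,0],1],[[-30,47,2.2],[0,0,0],1],[[-30,47,2.2],[0,0,0],1],[[-26,40,2],[0,0,0],1],[[-13,20,1],[0,0,0],1],[[-5,7,0],[0,0,0],1],[[0,0,0],[0,0,0],1],[[0,0,0],[0,0,0],1],[[0,0,0],[0,0,0],1]]'
python3 - <<'E'
from gz import *
from cl import *
o,W,im,d,P,T=shot('w13');print(o['eef_pos'],o['q'].round(2),np.abs(o['joint_vel']).max())
np.savez('w13.npz',im=im,P=P,T=T,W=W)
hsv=cv2.cvtColor(im,cv2.COLOR_RGB2HSV)
blue=(hsv[...,0]>100)&(hsv[...,0]<125)&(hsv[...,1]>130)&(P[...,2]>.015)&(P[...,2]<.03);print('rails',rect(P[blue]))
g=(hsv[...,0]>45)&(hsv[...,0]<85)&(hsv[...,1]>100)&(d<.35)&(d>0)
p=P[g];print('bottle body',len(p),p.min(0),p.max(0),rect(p))
E
```

```text
t: 23.42
eef_pos: [0.5729, -0.1269, 0.1984]
tool_rot: [0.01, 0.968, 0.251, -0.032]
contact_force: [0.3, 0.5, -1.3]
gripper_width: 0.303
[ 0.57287797 -0.12688652  0.19842426] [ 0.5   0.41 -0.54  1.7   0.27  1.15 -1.19] 0.006681590182279578
rails (array([ 633.9, -177. ]), array([  4.4, 190.8]), 28.9)
bottle body 121 [ 0.54649517 -0.16921504  0.08751773] [0.61800439 0.11425075 0.33516305] (array([582.2, -27.4]), array([283.5,  71.3]), 89.9)
```

View pics/w13.png

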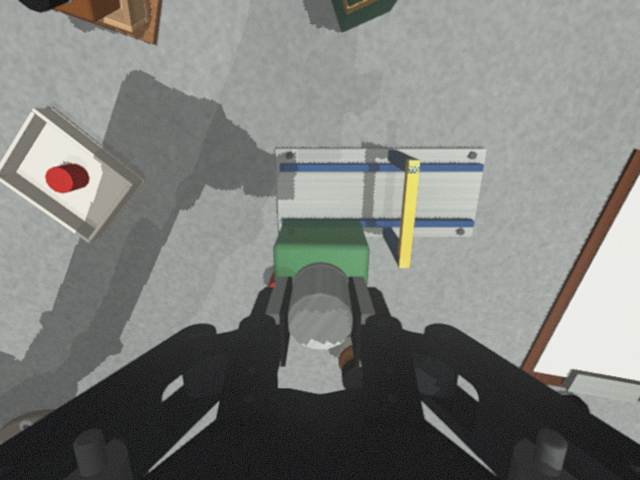

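The bottle hangs at (322,250), in front of the bar at (410,210). I measure its body's pose from the depth.

```bash
python3 - <<'E'
from gz import *
from fit import rect
f=np.load('w13.npz');im,P,T=f['im'],f['P'],f['T']
p=P[212:300,265:378].reshape(-1,3); p=p[(p[:,2]>.12)&(p[:,2]<.32)]
t=P[212:300,265:378]
for r in range(216,300,6): print(r,P[r,300].round(4),P[r,345].round(4))
E
```

```text
216 [ 0.5376 -0.1206  0.0091] [ 0.5628 -0.1653  0.0104]
222 [ 0.5885 -0.1047  0.1938] [ 0.6009 -0.1267  0.1945]
228 [ 0.5884 -0.1053  0.2032] [ 0.6003 -0.1261  0.2042]
234 [ 0.5889 -0.1056  0.2134] [ 0.5999 -0.1256  0.2131]
240 [ 0.5894 -0.1059  0.2226] [ 0.5994 -0.1252  0.2211]
246 [ 0.5885 -0.1066  0.2276] [ 0.5988 -0.125   0.2277]
252 [ 0.5864 -0.1079  0.2289] [ 0.5963 -0.1264  0.2281]
258 [ 0.5838 -0.1092  0.2292] [ 0.5937 -0.1279  0.2284]
264 [ 0.5808 -0.1108  0.2286] [ 0.5914 -0.1292  0.2294]
270 [ 0.5785 -0.1121  0.2297] [ 0.5884 -0.131   0.2287]
276 [ 0.5783 -0.1125  0.235 ] [ 0.5871 -0.1315  0.2322]
282 [ 0.5785 -0.1127  0.241 ] [ 0.5861 -0.1318  0.2361]
288 [ 0.5786 -0.113   0.2463] [ 0.5864 -0.1309  0.243 ]
294 [ 0.5793 -0.113   0.2523] [ 0.586  -0.1308  0.2476]
```

```bash
cat > body.py <<'E'
from gz import *
from fit import rect
def plane(p):
    for _ in range(3):
        c=p.mean(0);n=np.linalg.svd(p-c)[2][2]; p=p[np.abs((p-c)@n)<.0015]
    return c,n*np.sign(n[2] if abs(n[2])>.5 else n@gy),len(p)
def body(P,r0,r1,c0,c1,zs,band=.003):
    p=P[r0:r1,c0:c1].reshape(-1,3); sh=p[np.abs(p[:,2]-zs)<band]; si=p[(p[:,2]<zs-.004)&(p[:,2]>zs-.042)]
    c,n,k=plane(sh); print('shoulder',c.round(4),'n',n.round(3),k,'z',c[2])
    c2,n2,k2=plane(si); print('side',c2.round(4),'n',n2.round(3),k2,'n in gauge (x,y,z):',(n2@gx).round(3),(n2@gy).round(3),n2[2].round(3))
    g=(si-O); print('side face gauge y',np.median(g@gy).round(4),' gauge x range',np.percentile(g@gx,[0.5,1,2,98,99,99.5]).round(4))
E
python3 - <<'E'
from body import *
f=np.load('w13.npz'); body(f['P'],214,300,268,375,.2288)
E
```

```text
shoulder [ 0.5879 -0.1179  0.2283] n [0.039 0.041 0.998] 2477 z 0.22831408120554733
side [ 0.5941 -0.1149  0.2088] n [0.879 0.477 0.003] 1888 n in gauge (x,y,z): 0.007 1.0 0.003
side face gauge y 0.0263  gauge x range [-0.0984 -0.0981 -0.0976 -0.0553 -0.0548 -0.0545]
```

```bash
python3 -m jog '[[[-3.3,0,0],[0,0,0],1],[[1.4,0,20],[0,0,0],1],[[2.75,-0.1,40],[0,0,0],1],[[2.75,-0.1,40],[0,0,0],1],[[2.4,-0.1,35],[0,0,0],1],[[1.2,0,18],[0,0,0],1],[[0.5,0,7],[0,0,0],1],[[0,0,0],[0,0,0],1],[[0,0,0],[0,0,0],1],[[0,0,0],[0,0,0],1]]'
python3 - <<'E'
from body import *
from cl import *
o,W,im,d,P,T=shot('w14');print(o['eef_pos'],o['q'].round(2),np.abs(o['joint_vel']).max())
np.savez('w14.npz',im=im,P=P,T=T,W=W)
hsv=cv2.cvtColor(im,cv2.COLOR_RGB2HSV)
blue=(hsv[...,0]>100)&(hsv[...,0]<125)&(hsv[...,1]>130)&(P[...,2]>.012)&(P[...,2]<.03);q=(P[blue]-O);print('rails y',np.percentile(q@gy,[2,50,98]).round(4),len(q))
body(P,214,300,268,375,P[255:268,300:340,2].mean())
im,d=bot.read_camera('scene'); cv2.imwrite('pics/s5.png',cv2.resize(im[130:330,100:370,::-1],None,fx=2.8,fy=2.8))
E
```

```text
t: 24.72
eef_pos: [0.571, -0.1302, 0.0392]
tool_rot: [0.01, 0.968, 0.249, -0.031]
contact_force: [0.6, -0.2, -2.5]
gripper_width: 0.305
[ 0.57100719 -0.13020478  0.03923193] [ 0.45  0.59 -0.48  1.83  0.4   0.87 -1.3 ] 0.004112587073424884
rails y [-0.0338  0.0301  0.0342] 1487
shoulder [ 0.586  -0.1212  0.0692] n [0.032 0.037 0.999] 2446 z 0.06919893001610294
side [ 0.5921 -0.1182  0.0497] n [0.88  0.475 0.004] 1882 n in gauge (x,y,z): 0.01 1.0 0.004
side face gauge y 0.023  gauge x range [-0.0964 -0.0961 -0.0956 -0.0532 -0.0527 -0.0524]
```

View pics/w14.png

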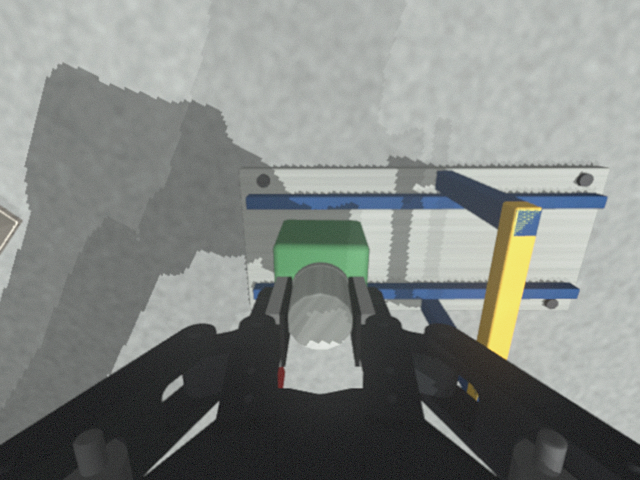

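View pics/s5.png

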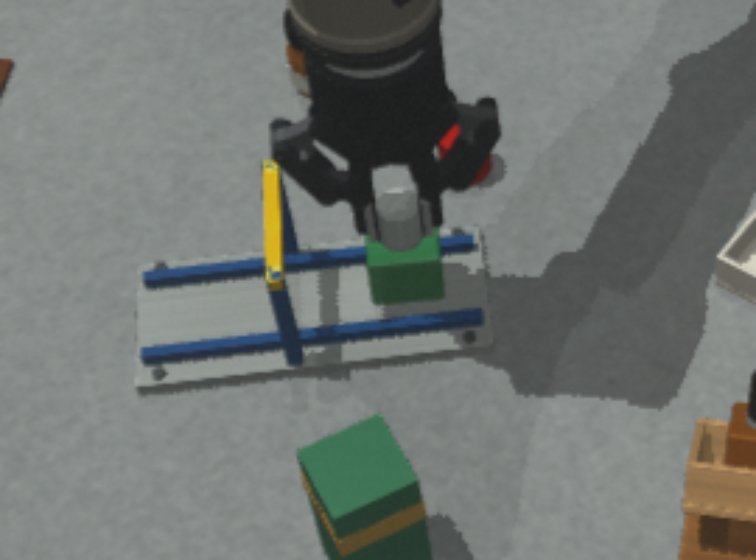

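Centred in the lane (side face at y = +23 mm, rails symmetric), with the base about 17 mm above the floor. Setting down.

```bash
python3 -m jog '[[[0.5,0,7],[0,0,0],1],[[0.4,0,5],[0,0,0],1],[[0.1,0,2],[0,0,0],1],[[0.1,0,1],[0,0,0],1],[[0,0,0],[0,0,0],1],[[0,0,0],[0,0,0],1]]'
python3 -m jog '[[[0.1,0,1],[0,0,0],1],[[0,0,0],[0,0,0],1]]'
python3 - <<'E'
from body import *
from cl import *
o,W,im,d,P,T=shot('w15')
body(P,214,300,268,375,P[255:268,300:340,2].mean())
E
```

```text
t: 25.58
eef_pos: [0.5705, -0.1301, 0.0233]
tool_rot: [0.01, 0.968, 0.249, -0.032]
contact_force: [-0.5, -0.2, -2.7]
gripper_width: 0.303
t: 25.82
eef_pos: [0.5707, -0.13, 0.0225]
tool_rot: [0.01, 0.968, 0.25, -0.031]
contact_force: [-0.5, 0.2, 1.1]
gripper_width: 0.307
shoulder [ 0.5858 -0.1211  0.0524] n [0.04  0.042 0.998] 2432 z 0.05242822701965314
side [ 0.592  -0.1183  0.0325] n [ 0.88   0.474 -0.001] 1872 n in gauge (x,y,z): 0.01 1.0 -0.001
side face gauge y 0.0229  gauge x range [-0.1052 -0.1038 -0.1014 -0.0456 -0.0442 -0.0432]
```

```bash
python3 -m jog '[[[0,0,0.5],[0,0,0],1],[[0,0,0],[0,0,0],0.3],[[0,0,0],[0,0,0],0.1],[[0,0,0],[0,0,0],0],[[0,0,0],[0,0,0],0],[[0,0,-8],[0,0,0],0],[[0,0,-30],[0,0,0],0],[[0,0,-50],[0,0,0],0],[[0,0,-50],[0,0,0],0],[[0,0,-20],[0,0,0],0],[[0,0,0],[0,0,0],0],[[0,0,0],[0,0,0],0]]'
python3 - <<'E'
from body import *
from cl import *
o,W,im,d,P,T=shot('w16');print(o['eef_pos'],o['q'].round(2))
np.savez('w16.npz',im=im,P=P,T=T)
q=(P-O); g=(P[...,2]>.0)
bx=q@gx;by=q@gy
s=(np.abs(bx+.075)<.045)&(np.abs(by)<.035)&(P[...,2]>.047)&(P[...,2]<.056)
print('shoulder',rect(P[s]),'gauge x',np.percentile(bx[s],[1,99]),'y',np.percentile(by[s],[1,99]))
s=(np.abs(bx+.075)<.045)&(np.abs(by)<.035)&(P[...,2]>.07)&(P[...,2]<.09)
print('captop z',np.median(P[s][:,2]),'x',np.percentile(bx[s],[1,99]),'y',np.percentile(by[s],[1,99]))
im,d=bot.read_camera('scene'); cv2.imwrite('pics/s6.png',cv2.resize(im[130:330,100:370,::-1],None,fx=2.8,fy=2.8))
E
```

```text
t: 27.38
eef_pos: [0.5779, -0.1247, 0.1775]
tool_rot: [0.009, 0.968, 0.249, -0.033]
contact_force: [-0.4, -0.4, -0.5]
gripper_width: 0.5
[ 0.57792853 -0.12474459  0.17753647] [ 0.49  0.44 -0.54  1.71  0.28  1.12 -1.21]
shoulder (array([ 572.7, -129.2]), array([45.5, 45.9]), 29.1) gauge x [-0.0968642  -0.05171572] y [-0.02181882  0.02294604]
captop z 0.08011980263030666 x [-0.08712029 -0.06134738] y [-0.0125267   0.01368604]
```

View pics/w16.png

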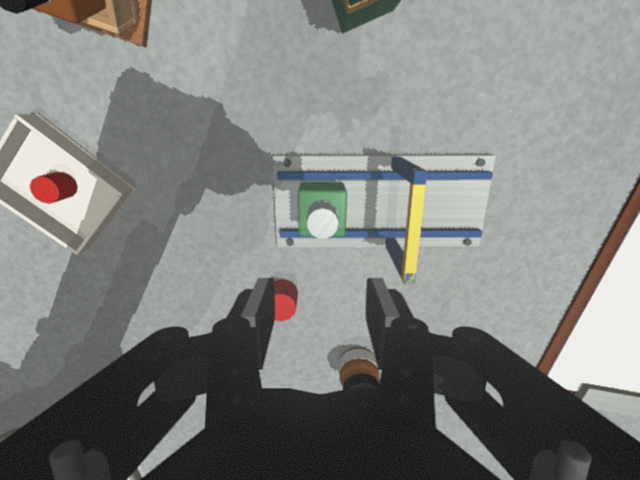

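View pics/s6.png

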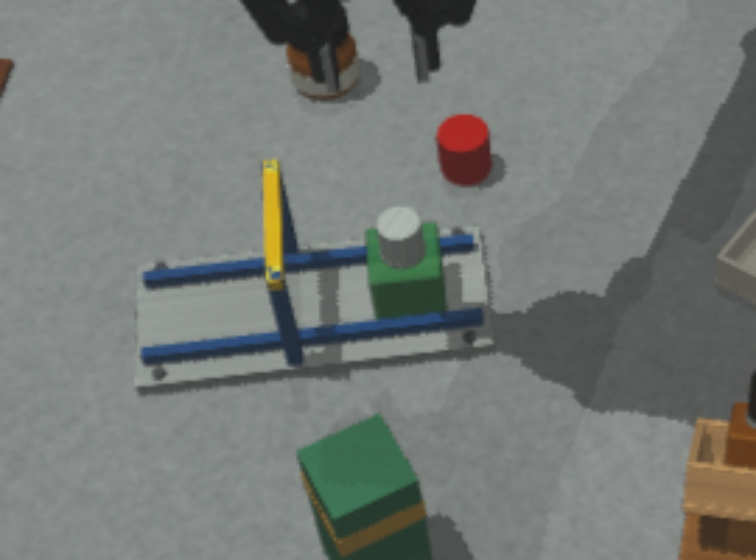

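The bottle stands upright at gauge x = −74 mm, y = 0.6 mm, released. Next I shut the gripper, move behind the bottle and tilt so the fingers can pass under the bar.

```bash
python3 - <<'E'
from gz import *
delta(np.r_[(O-.17*gx)[:2],.18],F(-gy))
E
```

```text
rot first (tool deg): [ 3.16  3.05 89.98]  then shift in new tool axes mm: [-94.3   7.4  -2.7]  norm 94.6
```

```bash
python3 -m jog '[[[0,0,0],[0.35,0.34,10],1],[[0,0,0],[0.35,0.34,10],1],[[0,0,0],[0.35,0.34,10],1],[[0,0,0],[0.35,0.34,10],1],[[0,0,0],[0.35,0.34,10],1],[[0,0,0],[0.35,0.34,10],1],[[0,0,0],[0.35,0.34,10],1],[[0,0,0],[0.35,0.34,10],1],[[0,0,0],[0.35,0.34,10],1],[[-40,3,0],[0,0,0],1],[[-40,3,0],[0,0,0],1],[[-14,1,-2],[0,0,0],1]]'
python3 -m jog '[[[0,0,0],[0,9,0],1],[[0,0,0],[0,9,0],1],[[0,0,0],[0,9,0],1],[[0,0,0],[0,9,0],1],[[0,0,0],[0,9,0],1],[[0,0,0],[0,0,0],1],[[0,0,0],[0,0,0],1]]'
python3 - <<'E'
from gz import *
o=bot.get_obs();print(o['eef_pos'],o['q'].round(2))
r=R.from_quat(np.roll(o['tool_rot'],-1)).as_matrix()
for i in range(3): print('xyz'[i],[(r[:,i]@v).round(3) for v in (gx,gy,[0,0,1])])
p=o['eef_pos']-O;print('gauge',p@gx,p@gy,p[2])
E
```

```text
t: 28.98
eef_pos: [0.5257, -0.0435, 0.1798]
tool_rot: [-0.0, 0.862, -0.507, 0.0]
contact_force: [-0.2, -0.5, -0.5]
gripper_width: 0.002
t: 29.85
eef_pos: [0.5221, -0.0499, 0.1431]
tool_rot: [0.104, 0.853, -0.499, 0.114]
contact_force: [-0.6, -0.8, 0.2]
gripper_width: -0.001
[ 0.52211038 -0.04990611  0.14313391] [-0.77  0.31  0.64  2.09  0.18  0.77 -2.91]
x [np.float64(0.954), np.float64(0.018), np.float64(0.298)]
y [np.float64(-0.001), np.float64(-0.998), np.float64(0.063)]
z [np.float64(0.298), np.float64(-0.061), np.float64(-0.953)]
gauge -0.1680957657013781 -0.005313635365021718 0.14313390885388472
```

The tilt stopped at 17°, with q7 near its limit. I undo it and use the half-turned grasp orientation, which leaves q7 free.

```bash
python3 -m jog '[[[0,0,-20],[0,-9,0],1],[[0,0,-20],[0,-8,0],1],[[0,0,0],[0,0,-10.5],1],[[0,0,0],[0,0,-10.5],1],[[0,0,0],[0,0,-10.5],1],[[0,0,0],[0,0,-10.5],1],[[0,0,0],[0,0,-10.5],1],[[0,0,0],[0,0,-10.5],1],[[0,0,0],[0,0,-10.5],1],[[0,0,0],[0,0,-10.5],1],[[0,0,0],[0,0,-10.5],1],[[0,0,0],[0,0,-10.5],1]]'
python3 -m jog '[[[0,0,0],[0,0,-10.5],1],[[0,0,0],[0,0,-10.5],1],[[0,0,0],[0,0,-10.5],1],[[0,0,0],[0,0,-10.5],1],[[0,0,0],[0,0,-10.5],1],[[0,0,0],[0,0,-10.5],1],[[0,0,0],[0,0,-10.5],1],[[0,0,0],[0,0,0],1],[[0,0,0],[0,0,0],1]]'
cat > st.py <<'E'
from gz import *
import sys
o=bot.get_obs();print(o['t'],o['eef_pos'],o['q'].round(2))
r=R.from_quat(np.roll(o['tool_rot'],-1)).as_matrix()
for i in range(3): print('xyz'[i],[(r[:,i]@v).round(3) for v in (gx,gy,[0,0,1])])
p=o['eef_pos']-O;print('eef gauge',p@gx,p@gy,p[2]); p=p-.039*r[:,2];print('tip gauge',p@gx,p@gy,p[2])
def tgt(theta,tip):
    th=np.radians(theta);z=np.sin(th)*gx-np.cos(th)*np.array([0,0,1]);f=frame(z,gy)
    pt=O+tip[0]*gx+tip[1]*gy+np.array([0,0,tip[2]]); delta(pt+.039*z,f)
if len(sys.argv)>1: a=list(map(float,sys.argv[1:])); tgt(a[0],a[1:])
E
python3 st.py 0 -.15 0 .17
```

```text
t: 31.35
eef_pos: [0.5199, -0.0433, 0.183]
tool_rot: [0.007, 0.927, 0.374, -0.03]
contact_force: [-0.5, -0.7, 0.0]
gripper_width: -0.0
t: 32.48
eef_pos: [0.5198, -0.0422, 0.1825]
tool_rot: [-0.012, 0.522, 0.852, -0.028]
contact_force: [0.1, 0.2, -1.0]
gripper_width: -0.001
32.475 [ 0.51980182 -0.04222741  0.18246019] [-0.07  0.27  0.01  1.9   0.03  1.03  0.39]
x [np.float64(-0.999), np.float64(0.033), np.float64(-0.009)]
y [np.float64(0.034), np.float64(0.998), np.float64(-0.061)]
z [np.float64(0.007), np.float64(-0.062), np.float64(-0.998)]
eef gauge -0.1759338768553855 -0.003623712794793038 0.18246019204116276
tip gauge -0.1761909177176353 -0.0012152802671769325 0.22138490633369232
rot first (tool deg): [-3.53  0.44 -1.92]  then shift in new tool axes mm: [-25.9   3.6  51.5]  norm 57.7
```

```bash
python3 -m jog '[[[0,0,0],[-3.5,0.4,-1.9],1],[[0,0,0],[0,-9,0],1],[[0,0,0],[0,-9,0],1],[[0,0,0],[0,-9,0],1],[[0,0,0],[0,-9,0],1],[[0,0,0],[0,-9,0],1],[[0,0,0],[0,0,0],1],[[0,0,0],[0,0,0],1]]'
python3 st.py 45 -.125 0 .08
```

```text
t: 33.48
eef_pos: [0.5199, -0.0413, 0.1822]
tool_rot: [0.329, 0.468, 0.797, -0.194]
contact_force: [0.1, -1.6, -0.6]
gripper_width: 0.003
33.475 [ 0.51990263 -0.04132515  0.1821727 ] [-0.58  0.26  0.01  2.22  0.98  1.01 -0.76]
x [np.float64(-0.708), np.float64(-0.004), np.float64(-0.706)]
y [np.float64(-0.004), np.float64(1.0), np.float64(-0.001)]
z [np.float64(0.706), np.float64(0.002), np.float64(-0.708)]
eef gauge -0.17667505381895715 -0.0030994126614035666 0.1821726976801339
tip gauge -0.20421144878535002 -0.0031757319108594306 0.2097904660118977
rot first (tool deg): [ 0.11 -0.08  0.21]  then shift in new tool axes mm: [ 35.7   3.1 147.8]  norm 152.1
```

45° is reached with joints well inside their ranges. I check the shut profile of the fingers and look.

```bash
python3 st.py 45 -.135 0 .07 | tail -1; python3 - <<'E'
from cl import *
o,W,im,d,P,T=shot('w17')
g=(d<.2)&(d>0);t=T[g]*1000
for z in range(-160,-30,10):
    s=t[(t[:,2]>=z)&(t[:,2]<z+10)]
    if len(s): print(z,'y',s[:,1].min().round(),s[:,1].max().round(),'x',s[:,0].min().round(),s[:,0].max().round())
print(np.percentile(t[t[:,2]>-60][:,2],99.5))
E
```

```text
rot first (tool deg): [ 0.11 -0.08  0.21]  then shift in new tool axes mm: [ 49.8   3.1 147.8]  norm 156.0
-150 y 10.0 10.0 x 22.0 22.0
-140 y -57.0 55.0 x 9.0 22.0
-130 y -64.0 61.0 x -0.0 21.0
-120 y -62.0 60.0 x -8.0 19.0
-110 y -54.0 52.0 x -8.0 19.0
-100 y -46.0 43.0 x -9.0 17.0
-90 y -38.0 36.0 x -12.0 15.0
-80 y -28.0 20.0 x -11.0 14.0
-70 y -15.0 12.0 x 6.0 12.0
-60 y -15.0 12.0 x 6.0 12.0
-50 y -15.0 12.0 x 6.0 12.0
-40 y -8.0 5.0 x 11.0 11.0
50.320141114857314
```

View pics/w17.png

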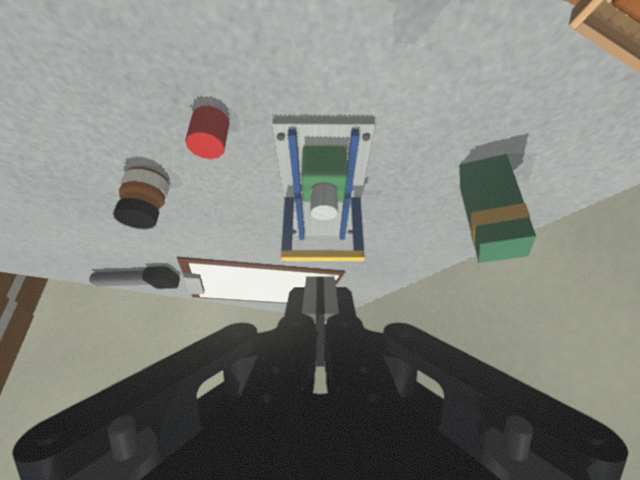

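```bash
python3 -m jog '[[[7,1,20],[0,0,0],1],[[17,1,50],[0,0,0],1],[[17,1,50],[0,0,0],1],[[7,0,20],[0,0,0],1],[[2,0,8],[0,0,0],1],[[0,0,0],[0,0,0],1],[[0,0,0],[0,0,0],1]]'
python3 st.py 45 -.125 0.001 .024
```

```text
t: 34.4
eef_pos: [0.5566, -0.0995, 0.0429]
tool_rot: [0.33, 0.467, 0.797, -0.193]
contact_force: [-0.9, 0.1, -0.1]
gripper_width: -0.001
34.4 [ 0.5566366  -0.09948067  0.04294989] [-0.5   0.57  0.1   2.25  1.31  0.76 -1.1 ]
x [np.float64(-0.707), np.float64(-0.004), np.float64(-0.707)]
y [np.float64(-0.006), np.float64(1.0), np.float64(0.0)]
z [np.float64(0.707), np.float64(0.004), np.float64(-0.707)]
eef gauge -0.10800908089804778 0.0009543395635196045 0.04294988912974101
tip gauge -0.13559175615539365 0.000781370510045537 0.0705209991428388
rot first (tool deg): [0.25 0.01 0.22]  then shift in new tool axes mm: [25.4  0.  40.4]  norm 47.7
```

```bash
python3 -m jog '[[[10,0,16],[0,0,0],1],[[10,0,16],[0,0,0],1],[[4,0,6],[0,0,0],1],[[1.4,0,2.4],[0,0,0],1],[[0,0,0],[0,0,0],1],[[0,0,0],[0,0,0],1]]'
python3 st.py 45 -.105 0.001 .024
python3 - <<'E'
from cl import *
shot('w18')
im,d=bot.read_camera('scene'); cv2.imwrite('pics/s7.png',cv2.resize(im[130:330,100:370,::-1],None,fx=2.8,fy=2.8))
E
```

```text
t: 35.15
eef_pos: [0.5613, -0.109, -0.0041]
tool_rot: [0.33, 0.467, 0.797, -0.194]
contact_force: [0.3, -0.1, -0.8]
gripper_width: 0.001
35.15 [ 0.561348   -0.10895544 -0.00412145] [-0.49  0.68  0.12  2.24  1.43  0.72 -1.24]
x [np.float64(-0.707), np.float64(-0.005), np.float64(-0.707)]
y [np.float64(-0.006), np.float64(1.0), np.float64(-0.001)]
z [np.float64(0.707), np.float64(0.004), np.float64(-0.707)]
eef gauge -0.09743731192991156 0.0005000098349137727 -0.004121447330036561
tip gauge -0.12502720376575416 0.00035536614144602435 0.023442604380269867
rot first (tool deg): [0.21 0.03 0.29]  then shift in new tool axes mm: [-14.5   0.5  13.8]  norm 20.0
```

View pics/s7.png

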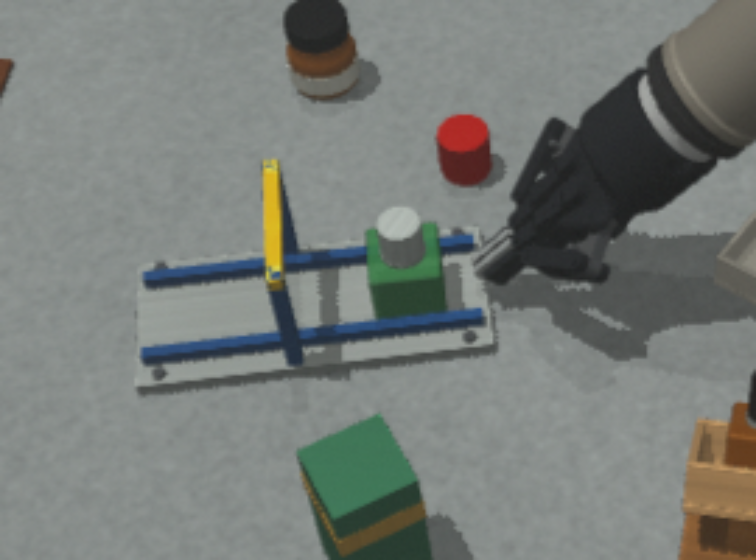

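View pics/w18.png

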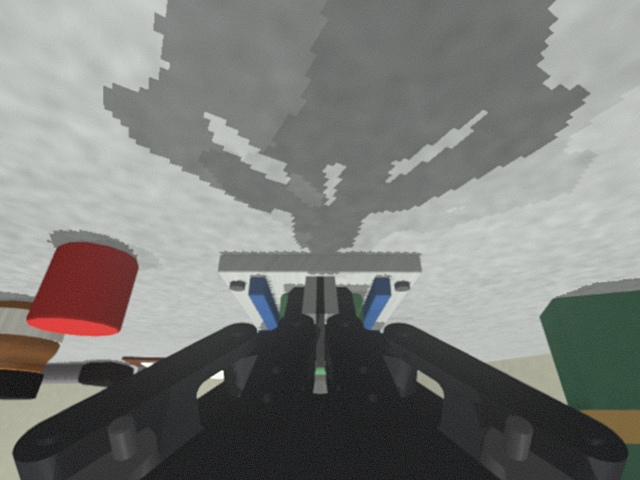

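The scene view shows the fingertips at (490,260), low behind the bottle at (405,270) and in line with the lane. I push slowly along the lane.

```bash
python3 -m jog '[[[-5,0,5],[0,0,0],1],[[-4.2,0,4.2],[0,0,0],1],[[-3,0,3],[0,0,0],1],[[-3,0,3],[0,0,0],1],[[-3,0,3],[0,0,0],1],[[-4.2,0,4.2],[0,0,0],1],[[-4.2,0,4.2],[0,0,0],1],[[-4.2,0,4.2],[0,0,0],1],[[-4.2,0,4.2],[0,0,0],1],[[-4.2,0,4.2],[0,0,0],1],[[-3,0,3],[0,0,0],1],[[-1,0,1],[0,0,0],1]]'
python3 st.py 45 .007 0 .024
python3 - <<'E'
from cl import *
im,d=bot.read_camera('scene'); cv2.imwrite('pics/s8.png',cv2.resize(im[130:330,100:370,::-1],None,fx=2.8,fy=2.8))
E
```

```text
t: 36.75
eef_pos: [0.5909, -0.1629, -0.0046]
tool_rot: [0.33, 0.467, 0.797, -0.194]
contact_force: [-0.9, 0.7, 0.3]
gripper_width: -0.0
36.75 [ 0.59093107 -0.16285543 -0.00460465] [-0.4   0.7   0.17  2.2   1.52  0.65 -1.21]
x [np.float64(-0.707), np.float64(-0.005), np.float64(-0.707)]
y [np.float64(-0.006), np.float64(1.0), np.float64(-0.002)]
z [np.float64(0.707), np.float64(0.003), np.float64(-0.707)]
eef gauge -0.03595280664720167 0.00035002187041866667 -0.004604654343639783
tip gauge -0.06354311603930411 0.0002456953355643339 0.02295916149564831
rot first (tool deg): [0.15 0.03 0.3 ]  then shift in new tool axes mm: [-50.6  -0.4  49.1]  norm 70.5
```

View pics/s8.png

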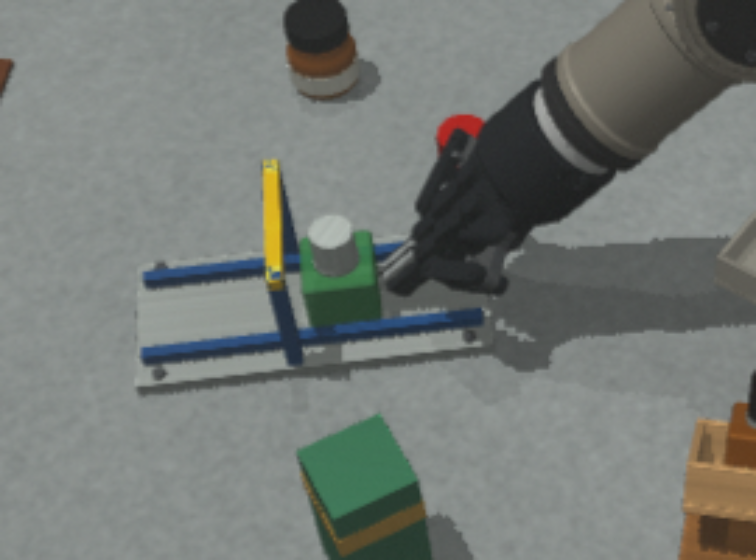

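The bottle (340,280) is upright and sliding along, about 35 mm short of the bar. Continuing.

```bash
python3 -m jog '[[[-4.2,0,4.1],[0,0,0],1],[[-4.2,0,4.1],[0,0,0],1],[[-4.2,0,4.1],[0,0,0],1],[[-4.2,0,4.1],[0,0,0],1],[[-4.2,0,4.1],[0,0,0],1],[[-4.2,0,4.1],[0,0,0],1],[[-4.2,0,4.1],[0,0,0],1],[[-4.2,0,4.1],[0,0,0],1]]'
python3 st.py 45 .007 0 .024
python3 - <<'E'
from cl import *
im,d=bot.read_camera('scene'); cv2.imwrite('pics/s9.png',cv2.resize(im[130:330,100:370,::-1],None,fx=2.8,fy=2.8))
E
```

```text
t: 37.8
eef_pos: [0.614, -0.2038, -0.004]
tool_rot: [0.33, 0.467, 0.797, -0.194]
contact_force: [-0.1, 0.4, -1.8]
gripper_width: -0.002
37.8 [ 0.61401831 -0.20377274 -0.00403403] [-0.33  0.71  0.21  2.16  1.58  0.6  -1.17]
x [np.float64(-0.707), np.float64(-0.006), np.float64(-0.707)]
y [np.float64(-0.006), np.float64(1.0), np.float64(-0.002)]
z [np.float64(0.707), np.float64(0.003), np.float64(-0.707)]
eef gauge 0.0110264944098977 0.0007874683664218594 -0.00403402762513555
tip gauge -0.01656029215010147 0.0006709548587555871 0.02353326516714968
rot first (tool deg): [0.17 0.02 0.32]  then shift in new tool axes mm: [-17.   -0.8  16.3]  norm 23.6
```

View pics/s9.png

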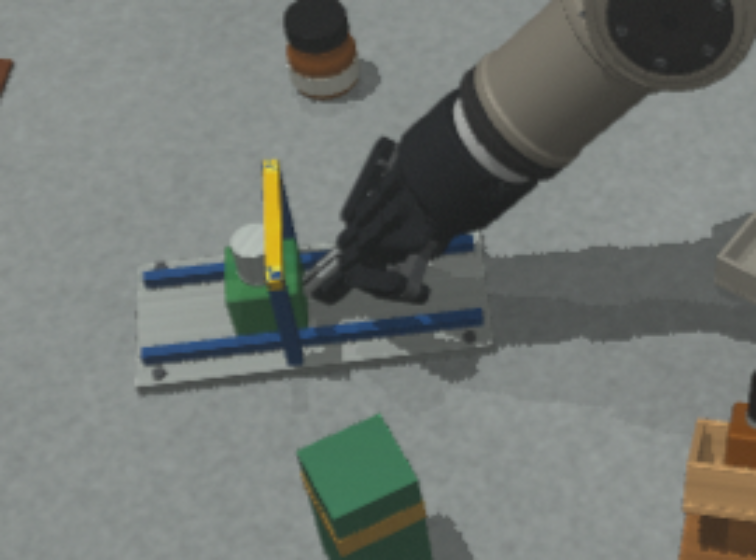

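Upright, and halfway under the bar. The hand is well clear of it, so I push the last 24 mm.

```bash
python3 -m jog '[[[-3.5,-0.1,3.4],[0,0,0],1],[[-3.5,-0.1,3.4],[0,0,0],1],[[-3.5,-0.1,3.4],[0,0,0],1],[[-3,0,2.9],[0,0,0],1],[[-2,0,2],[0,0,0],1],[[-1.4,0,1.3],[0,0,0],1],[[0,0,0],[0,0,0],1],[[0,0,0],[0,0,0],1]]'
python3 st.py
python3 - <<'E'
from gz import *
for n in ('scene','top'):
    im,d=bot.read_camera(n)
    if n=='scene':cv2.imwrite('pics/s10.png',cv2.resize(im[130:330,100:370,::-1],None,fx=2.8,fy=2.8))
    v,u_=np.nonzero(d>0);P=deproj(n,np.c_[u_,v],d[v,u_])-O;x,y,z=P@gx,P@gy,P[:,2]
    hsv=cv2.cvtColor(im,cv2.COLOR_RGB2HSV)[v,u_]; gr=(hsv[:,0]>45)&(hsv[:,0]<85)&(hsv[:,1]>100)&(x>-.03)&(x<.1)&(np.abs(y)<.04)
    s=gr&(z>.046)&(z<.058); print(n,s.sum(),'shoulder x',np.percentile(x[s],[2,98]),'y',np.percentile(y[s],[2,98]),np.median(z[s]))
    s=(x>.01)&(x<.08)&(np.abs(y)<.03)&(z>.074)&(z<.088);print('cap',s.sum(),np.percentile(x[s],[2,98]),np.percentile(y[s],[2,98]))
    s=(np.abs(x)<.02)&(z>.089)&(z<.102)&(np.abs(y)<.05);print('bar',np.median(x[s]))
E
```

```text
t: 38.85
eef_pos: [0.6252, -0.2244, -0.0034]
tool_rot: [0.33, 0.467, 0.797, -0.194]
contact_force: [1.0, -0.5, 0.0]
gripper_width: 0.002
38.85 [ 0.62519701 -0.22435145 -0.00343649] [-0.3   0.72  0.22  2.14  1.6   0.58 -1.15]
x [np.float64(-0.706), np.float64(-0.005), np.float64(-0.708)]
y [np.float64(-0.006), np.float64(1.0), np.float64(-0.002)]
z [np.float64(0.708), np.float64(0.003), np.float64(-0.706)]
eef gauge 0.03444489349901022 0.0006286940683984839 -0.0034364942971016957
tip gauge 0.006841165091129199 0.0005159667261779343 0.024113849993492177
scene 257 shoulder x [0.01589519 0.05891975] y [-0.01634397  0.0262225 ] 0.05081186205152288
cap 180 [0.02549309 0.05015387] [-0.00977667  0.01690285]
bar 0.0007586968927880515
top 193 shoulder x [0.01651173 0.05554737] y [-0.02035964  0.02328091] 0.05082974609295898
cap 160 [0.02273853 0.04779578] [-0.01083275  0.01390879]
bar -0.002136379029956104
```

View pics/s10.png

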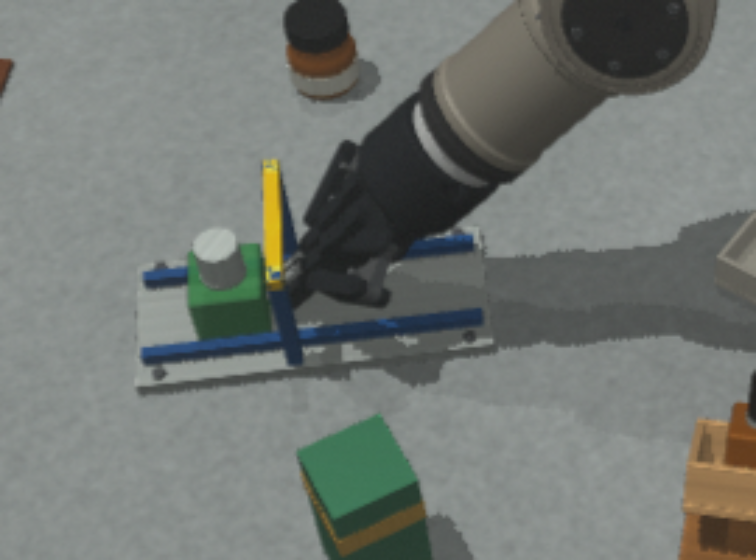

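The bottle is about 37 mm past the bar in both cameras, which is over the 28.5 mm needed. I retract straight back along the lane and then lift away.

```bash
python3 -m jog '[[[4,0,-4],[0,0,0],1],[[12,0,-12],[0,0,0],1],[[20,0,-20],[0,0,0],1],[[25,0,-25],[0,0,0],1],[[25,0,-25],[0,0,0],1],[[10,0,-10],[0,0,0],1],[[0,0,-40],[0,0,0],1],[[0,0,-50],[0,0,0],1],[[0,0,-30],[0,0,0],1],[[0,0,0],[0,0,0],1],[[0,0,0],[0,0,0],1],[[0,0,0],[0,0,0],1]]'
python3 - <<'E'
from gz import *
for n in ('scene','top'):
    im,d=bot.read_camera(n); cv2.imwrite(f'pics/{n}11.png',im[:,:,::-1])
    v,u_=np.nonzero(d>0);Pw=deproj(n,np.c_[u_,v],d[v,u_]);P=Pw-O;x,y,z=P@gx,P@gy,P[:,2]
    hsv=cv2.cvtColor(im,cv2.COLOR_RGB2HSV)[v,u_]; gr=(hsv[:,0]>45)&(hsv[:,0]<85)&(hsv[:,1]>100)&(x>-.03)&(x<.1)&(np.abs(y)<.04)
    s=gr&(z>.046)&(z<.058); print(n,'shoulder x',np.percentile(x[s],[2,98]),'y',np.percentile(y[s],[2,98]),np.median(z[s]))
    s=(x>.01)&(x<.08)&(np.abs(y)<.03)&(z>.074)&(z<.088);print('cap',np.percentile(x[s],[2,98]),np.percentile(y[s],[2,98]),np.median(z[s]))
    red=((hsv[:,0]<6)|(hsv[:,0]>174))&(hsv[:,1]>150)&(np.hypot(Pw[:,0]-.458,Pw[:,1]-.115)<.07); print('red cap in tray',np.median(Pw[red],0),red.sum())
print(bot.get_obs()['t'],np.abs(bot.get_obs()['joint_vel']).max())
E
```

```text
t: 40.45
eef_pos: [0.517, -0.0331, 0.0805]
tool_rot: [0.33, 0.467, 0.797, -0.195]
contact_force: [-0.4, 0.2, -1.0]
gripper_width: -0.003
scene shoulder x [0.01606658 0.05932958] y [-0.01629522  0.02554288] 0.050413752155972213
cap [0.02542805 0.05056032] [-0.0086549   0.01748893] 0.07871252771270154
red cap in tray [0.4660544  0.11898773 0.03037586] 208
top shoulder x [0.0162685  0.05522394] y [-0.02024129  0.02346409] 0.05100479133300739
cap [0.0226861  0.04795456] [-0.01095367  0.01387628] 0.07929280065361932
red cap in tray [nan nan nan] 0
40.55 0.004567933129833146
  return _methods._mean(a, axis=axis, dtype=dtype,
  ret = um.true_divide(
```

View pics/scene11.png

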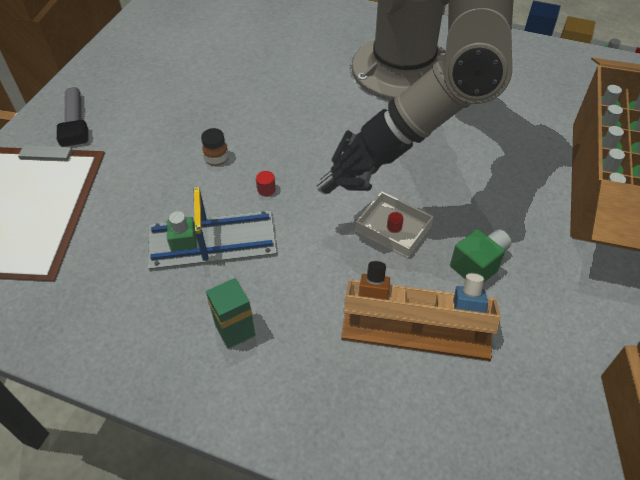

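The bottle (180,235) stands past the bar between the rails, and the red cap (396,222) is in the tray. The other bottles, the jar and the carton are where they were, and the arm touches nothing. Handing in.

```bash
python3 -c "
from station import bot
print(bot.hand_in())"
```

```text
the job is handed in; nothing more can be done
None
```

I moved the stray red cap into the tray and let it go. Then I took the green bottle from the rack's middle cell and stood it upright in the lane. I pushed it under the bar with the shut fingers tilted 45°, backed away and handed in at about 40.6 s.

**Last checks:**
- **Bottle:** it stands upright and released. The scene and top cameras put its centre 36–38 mm past the bar's middle, where 28.5–95 mm is allowed.
- **Red cap:** it stands near the middle of the tray in the scene view. The top view had no pixels of it, because the arm blocked the view.
- **Bystanders:** the two bottles, the jar and the carton look unmoved in the scene picture; I did not measure them again.
- **Bar:** I saw no contact with it, and the wrist force stayed near zero on every reading.

**What went wrong or disagreed:**
- **Missed grasp:** the first try at the cap closed on nothing. The real fingertips sit about 39 mm behind the reported TCP, so I corrected for that in every later move.
- **Tilt limit:** the first tilt for the push stopped at 17° because the last joint was near its range limit. I turned the tool half round instead.
- **Sideways position:** the cameras differ on where the bottle sits across the lane, the scene view giving about 4.5 mm and the top view about 1.5 mm. Before the push the wrist camera gave 0.6 mm. The rails allow at most 4 mm, and the limit is 8 mm.

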